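# Pack the cold sample tub

### The job

Pack the waiting sample bottles for the courier: stand every bottle from the black mat upright in the tub that has the blue cold pack in it, lowering them in rather than dropping them. When all are in, press the lid onto that tub until it is snapped fully home and level, and then tip the red signal lever right over to the side of the tub you packed. Leave the wash bottle, the cup and the spoon where they are.

Things in the scene. Friction and masses are not known exactly. Their poses are not given: they have to be found in the camera images.
- station: aluminium base plate, 214 x 278 mm, 6 mm thick, fixed to the bench, with two identical open white tubs side by side and a signal lever. Origin: the plate's underside at the bench, midway between the tubs; x away from the robot along the tubs' length, y from the right tub to the left tub, z up. Tub centres at y = +70 mm (left) and y = -70 mm (right)
- tub_left_rim (a point): centre of the mouth of the left tub (station +y side), at rim height. Each tub is 192 (x) by 112 (y) mm inside, walls 6 mm, inner floor 11 mm and rim 102 mm above the bench
- tub_right_rim (a point): centre of the mouth of the right tub (station -y side), at rim height. In both tubs, halfway along each long wall and 5.4 mm below the rim, a slick black spring catch (bar of radius 5 mm, 80 mm long) stands 3.5 mm into the mouth; the lid's lip pushes it outward, then it snaps over the lip
- cold_pack: rigid blue cold pack, 188 x 108 x 10 mm, covering the floor of one of the two tubs (either one) and fixed there. Origin: centre of its underside on the tub's floor; axes parallel to the station's; its top is 10 mm up and the tub's rim 91 mm up
- liner: brown cardboard pad, 188 x 108 x 10 mm, fixed on the floor of the other tub, the one without the cold pack. Origin: centre of its underside; axes parallel to the station's
- lid: loose lid, about 250 g, fits either tub, either way round; starts flat on the bench. Origin: centre of its underside; x along its length, z up. From below: black lip 186 x 108 x 5 mm, neck 180 x 98 mm up to 14 mm, grey plate 206 x 126 mm up to 20 mm, orange handle 90 mm (x) by 20 mm up to 44 mm. Pressing with 10 to 20 N snaps it home: plate on the rim, origin 77 mm above the cold pack's
- flag (a joint): signal lever beyond the tubs: 0 = right over to the right tub's side (station -y), 1.2 rad = right over to the left tub's side (+y), 0.6 = upright. Starts near upright, stays where left (about 0.7 N at the ball). Pivot at station x = 138 mm, y = 0, 28 mm above the bench, axis along station x; arm 90 mm to the ball's centre, 10 mm thick
- flag_tip (a point): centre of the red ball (radius 13 mm) at the end of the signal lever
- tray: black rubber mat, 240 x 170 x 4 mm, fixed on the bench, on which the waiting bottles stand. Origin: centre of its underside
- wash_bottle: bystander: white wash bottle with red cap, 60 mm across, 150 mm tall, loose. Origin: centre of its underside
- beaker: bystander: white cup, 70 mm across, 80 mm tall, loose. Origin: centre of its underside
- scoop: bystander: sample spoon, 170 mm long, lying loose on the bench beyond the station, along y. Origin: on its axis, at its underside
- bottle1: closed round sample bottle, 90 g, upright: body 46 mm across and 40 mm tall (amber, brown or cream, white label), black cap 32 mm across and 24 mm tall above it, 64 mm in all. Origin: centre of its underside. May be absent. Six of them fit upright in a tub, three along by two across
- bottle2: closed round sample bottle, 90 g, upright: body 46 mm across and 40 mm tall (amber, brown or cream, white label), black cap 32 mm across and 24 mm tall above it, 64 mm in all. Origin: centre of its underside. May be absent. Six of them fit upright in a tub, three along by two across
- bottle3: closed round sample bottle, 90 g, upright: body 46 mm across and 40 mm tall (amber, brown or cream, white label), black cap 32 mm across and 24 mm tall above it, 64 mm in all. Origin: centre of its underside. May be absent. Six of them fit upright in a tub, three along by two across
- bottle4: closed round sample bottle, 90 g, upright: body 46 mm across and 40 mm tall (amber, brown or cream, white label), black cap 32 mm across and 24 mm tall above it, 64 mm in all. Origin: centre of its underside. May be absent. Six of them fit upright in a tub, three along by two across
- bottle5: closed round sample bottle, 90 g, upright: body 46 mm across and 40 mm tall (amber, brown or cream, white label), black cap 32 mm across and 24 mm tall above it, 64 mm in all. Origin: centre of its underside. May be absent. Six of them fit upright in a tub, three along by two across
- bottle6: closed round sample bottle, 90 g, upright: body 46 mm across and 40 mm tall (amber, brown or cream, white label), black cap 32 mm across and 24 mm tall above it, 64 mm in all. Origin: centre of its underside. May be absent. Six of them fit upright in a tub, three along by two across
There are look-alikes about, which are no part of the job. What is shaped like the bottle6 but green is not meant.

How it is judged:
By the outcome, as a careful person would: the job done as asked, in the order asked, and still so for the second after the job is handed in, with the robot touching nothing.
Of bottle1, bottle2, bottle3, bottle4, bottle5, bottle6 only 4 to 6 are there at a start; the rules pass over those that are not, and their reading is None.
At some moment in a run one of bottle1, bottle2, bottle3, bottle4, bottle5, bottle6, lid may be knocked a few centimetres aside while the robot is not near it.
It also fails if it takes over 208 s, if anything falls off the work surface, if the arm or the gripper's body presses on something with over 40 N, if the wrist force passes 120 N, or if a joint passes its speed limit or range.

### The arm

A 6-joint arm with a two-finger parallel gripper is mounted at the origin on the work surface. World frame = base frame: x ahead of the robot, y to its left, z up, the work surface at z = 0. Lengths are in m, angles in rad, forces in N, time in s.
With the tool pointing down it reaches from about 0.3 to 0.775 m from the base axis. Payload 14.6 kg.
Tool frame: the origin (TCP) lies on the centre line of the jaws, within the pads' length; the fingertips stand 19 mm ahead of it and the grasp point (between the pads) is the TCP; z points along the fingers, y is the line along which they close (so a half turn about z gives the same grasp; the last joint's range is limited). The gripper opens to 94 mm and grips with 3 to 60 N. Pads are 16 mm wide; open, the fingers measure 119 mm over their backs; the gripper's body (75 mm by 177 mm) begins 78 mm behind the grasp point.
Start: joints at [1.039, 0.3, 1.521, -0, 1.321, -0.067], TCP at [0.247, 0.492, 0.224] pointing down, gripper open.
Joint ranges: [-3.03, 3.03], [-0.79, 2.21], [0.23, 2.52], [-1.04, 4.18], [0, 3.07], [-2.55, 2.55]. Speed limits (rad/s): [2.22, 2.22, 2.57, 3.14, 3.14, 3.14].

### API

Orientations are given as [roll, pitch, yaw] about the fixed x, y, z axes, in that order (R = Rz(yaw) Ry(pitch) Rx(roll)).
In Python, from station import get_obs, camera, workorder gives the robot as it stands.
- The arm moves only by the tool play_rows, never from a script. Its argument "motion" is a list that holds one entry, the list of rows, each a list of 7 numbers: the shift along the tool's x, y, z as a fraction of full scale, then the turn, a rotation vector about the tool's x, y, z as a fraction of full scale, then the opening, from -1 (shut) to 1 (fully open). In form: [[[x, y, z, ax, ay, az, grip], ...]]. A call has 1 to 10 rows; each row is the pose to reach, as a shift and turn from the pose commanded when the call began, along the tool's axes at that moment, turning the shorter way round; what a row does not reach only later rows make up. Full scale, the value 1, is 0.25 m for a shift and 2 pi rad for a turn. A row lasts 1/10 s, in which the tool goes at most 50 mm and 8.59 degrees, less where a joint would pass 70% of its speed; a pose out of reach is approached as far as the arm can. A call with a number of a shift or a turn outside -1 to 1 is refused whole. A call with a gripper value outside its range is refused whole. The fingers move at their own pace and stop on an object; "grip_force" is the grip in N (left out, the last holds). Time passes only in rows, so rows that repeat a pose let the fingers close. It gives the time, the measured TCP pose, the force, the opening and the grip force at its end, in the units of the state.
- get_obs(): the state, without advancing time (a new reading comes with each control period).
- camera(name): name is "scene" or "top" or "wrist"; returns a dict with "frame" (480x640x3 uint8, red, green, blue), "z_map" (480x640 float32, m along the optical axis (not along the pixel's ray), 0 where there is no reading), "camera_matrix" (3x3 intrinsics, pixels), "T" (4x4, takes a point from camera to world coordinates); the wrist camera has in their place "T_tool_cam" (4x4, takes a point from camera to tool coordinates, whose origin is the TCP and whose axes are the flange's). Camera axes: x right, y up, looking along -z (the intrinsics and any distortion apply to the point x, -y, -z); pixel columns grow to the right and rows downward; lengths in m; the calibration is good to about 2 mm. A picture is of the moment at which its call begins: read the wrist's pose just before it.
- workorder.hand_in(): hands the job in; it is judged then, once.
The state is a dict: "time_s": time; "qpos": joint angles; "joint_vel": joint speeds; "tau": joint torques, N m; "ee_pos": TCP position; "eef_rot": TCP orientation; "force": force on the tool from outside, world axes, zero at the start; "moment": the same for the moment, N m; "grip_width": finger opening in m; "grip_force": force on a finger pad.
Only numpy, scipy, OpenCV 4.12 (cv2) and the standard library are available. Lean on these libraries where they do the work, as an engineer would, in place of code of your own. Each camera call takes 0.05 s, during which the arm holds its last target. There are 200 camera calls.

## Working session

There is one attempt and no reset: what is moved stays moved. The work goes in short steps, Python scripts to look and compute and a tool call to move; the robot and the scene stay as the last step left them, time stands still between calls to the robot, and variables do not carry over. Pictures are saved under pics/ and viewed, at most 14 in all, crops included, and the job is handed in when it is done.

Besides the shell and the picture viewer there is one more tool, called in YAML: its name, and indented under it one key for each argument. play_rows: Moves the arm, as the interface text tells. Its arguments: {"type":"object","properties":{"motion":{"type":"array"},"grip_force":{"type":"number"}},"required":["motion"]}

```bash
mkdir -p pics; ls; cat > h.py <<'E'
import numpy as np, cv2
from scipy.spatial.transform import Rotation as R
from station import get_obs, camera, workorder
def snap(name, fn=None):
    o=get_obs(); c=camera(name)
    if name=="wrist":
        T=np.eye(4); T[:3,:3]=rot(o); T[:3,3]=o["ee_pos"]; c["T"]=T@np.array(c["T_tool_cam"])
    if fn: cv2.imwrite("pics/"+fn, cv2.cvtColor(c["frame"],cv2.COLOR_RGB2BGR))
    np.savez("last_%s.npz"%name, **{k:np.asarray(v) for k,v in c.items()})
    return c
def rot(o):
    return R.from_euler("xyz",o["eef_rot"]).as_matrix()
def ray(c,u,v):
    K=c["camera_matrix"]; d=np.array([(u-K[0,2])/K[0,0],-(v-K[1,2])/K[1,1],-1.0])
    T=c["T"]; return T[:3,3],T[:3,:3]@d
def onplane(c,u,v,z):
    p,d=ray(c,u,v); return p+d*(z-p[2])/d[2]
def atdepth(c,u,v):
    p,d=ray(c,u,v); return p+d*c["z_map"][int(round(v)),int(round(u))]
def cloud(c):
    K=c["camera_matrix"]; v,u=np.mgrid[0:480,0:640]; z=c["z_map"]
    d=np.stack([(u-K[0,2])/K[0,0],-(v-K[1,2])/K[1,1],-np.ones_like(z)],-1)*z[...,None]
    P=d@c["T"][:3,:3].T+c["T"][:3,3]; P[z==0]=np.nan; return P
E
python3 - <<'E'
from h import *
np.set_printoptions(precision=4,suppress=True)
for n in("scene","top","wrist"):
    c=snap(n,n+"0.png"); print(n,c["camera_matrix"].tolist(),c["T"],[k for k in c])
print(get_obs())
E
```

```text
pics
scene [[439.8846922144871, 0.0, 319.10339279249683], [0.0, 439.8846922144871, 239.7727118686074], [0.0, 0.0, 1.0]] [[ 0.7576 -0.4194  0.5002  1.0936]
 [ 0.6528  0.481  -0.5853 -0.7301]
 [ 0.0049  0.7699  0.6382  0.8043]
 [ 0.      0.      0.      1.    ]] ['frame', 'z_map', 'camera_matrix', 'T']
top [[493.903798759485, 0.0, 320.553893614845], [0.0, 493.903798759485, 245.31943054145987], [0.0, 0.0, 1.0]] [[-0.0099  0.9711 -0.2386  0.2237]
 [-0.9999 -0.0101  0.0005 -0.0732]
 [-0.0019  0.2386  0.9711  1.3751]
 [ 0.      0.      0.      1.    ]] ['frame', 'z_map', 'camera_matrix', 'T']
wrist [[380.836351093651, 0.0, 321.4684725949602], [0.0, 380.836351093651, 238.40422073206963], [0.0, 0.0, 1.0]] [[ 0.4486 -0.8692 -0.208   0.1861]
 [ 0.8937  0.4359  0.106   0.522 ]
 [-0.0015 -0.2334  0.9724  0.3849]
 [ 0.      0.      0.      1.    ]] ['frame', 'z_map', 'camera_matrix', 'T_tool_cam', 'T']
{'time_s': 0.15, 'qpos': array([ 1.0394,  0.3003,  1.5214,  0.    ,  1.3207, -0.0666]), 'joint_vel': array([-0.0005, -0.0023, -0.0005,  0.0005, -0.0008, -0.0007]), 'tau': array([ -0.0005, -53.196 , -35.2824,   0.0707,   0.0236,  -0.    ]), 'ee_pos': array([0.2464, 0.4915, 0.224 ]), 'eef_rot': array([-3.1408, -0.0001,  2.6768]), 'force': array([ 0.7352, -0.6456, -0.7958]), 'moment': array([ 0.0068, -0.0088, -0.0348]), 'grip_force': 0.0, 'grip_width': 0.09386663585675416}
```

View pics/top0.png

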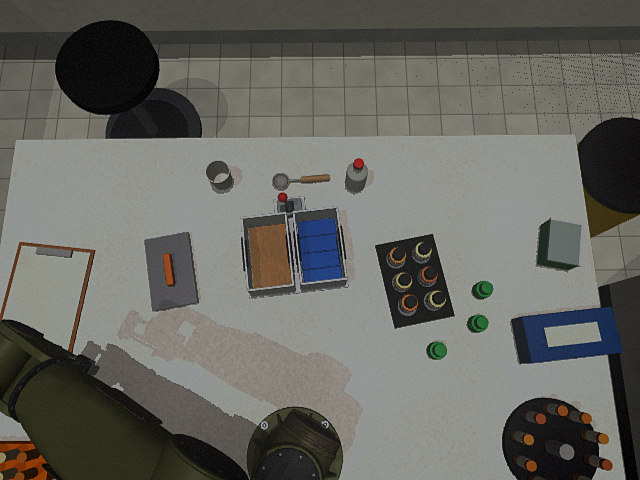

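View pics/scene0.png

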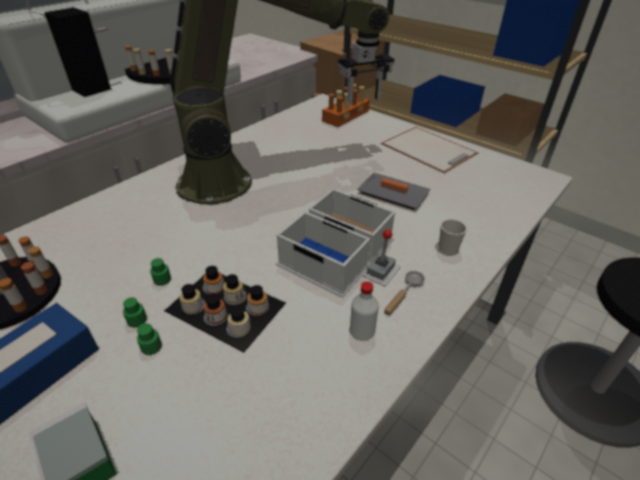

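The pictures show six capped bottles on the black mat, top-view pixels (396,257), (422,252), (402,281), (428,275), (408,304) and (435,298). The green look-alikes are at (484,290), (479,323) and (437,350), and they stay put. The blue pack is in the image-right tub (321,248), which is station −y. The lid is at (170,270), the red lever ball at (283,197), the spoon at (300,180), the cup at (219,175) and the wash bottle at (356,176).

```bash
cat > meas.py <<'E'
from h import *
np.set_printoptions(precision=4,suppress=True)
def blobs(P,m,minpx=25):
    n,l,s,cen=cv2.connectedComponentsWithStats(m.astype(np.uint8),connectivity=4)
    return [(s[i,4],cen[i],P[l==i]) for i in range(1,n) if s[i,4]>=minpx]
def rect(p):
    return cv2.minAreaRect((p[:,:2]*1000).astype(np.float32))
def caps(c,zr=(.05,.082)):
    "dark flat cap tops standing about 68 mm up"
    P=cloud(c); f=c["frame"].astype(int)
    m=(P[...,2]>zr[0])&(P[...,2]<zr[1])&(f.max(2)<75)&(P[...,0]>.3)&(P[...,0]<.85)&(P[...,1]<-.12)&(P[...,1]>-.65)
    m=cv2.morphologyEx(m.astype(np.uint8),cv2.MORPH_OPEN,np.ones((2,2)))
    out=[]
    for a,cen,p in blobs(P,m,15):
        zt=np.percentile(p[:,2],90); t=p[p[:,2]>zt-.006]
        (x,y),r=cv2.minEnclosingCircle((t[:,:2]*1000).astype(np.float32))
        out.append((a,cen,np.array([x/1000,y/1000,zt]),r))
    return out
E
python3 - <<'E'
from meas import *
for n in("top","scene"):
    c=snap(n); print(n)
    for b in caps(c): print(b)
    P=cloud(c); f=c["frame"].astype(int); hsv=cv2.cvtColor(c["frame"],cv2.COLOR_RGB2HSV)
    ws=(P[...,0]>.2)&(P[...,0]<.95)&(abs(P[...,1])<.65)
    m=ws&(f.max(2)<50)&(P[...,2]<.015)
    for a,cen,p in blobs(P,m,300): print("mat",a,cen,rect(p),np.median(p[:,2]))
    for nm,lo,hi in(("orange",5,15),("blue",105,125),("red",0,4)):
        m=ws&(hsv[...,0]>=lo)&(hsv[...,0]<=hi)&(hsv[...,1]>150)&(hsv[...,2]>70)
        for a,cen,p in blobs(P,m,25): print(nm,a,cen,rect(p),np.percentile(p[:,2],[5,50,95]))
    m=ws&(P[...,2]>.096)&(P[...,2]<.108)
    for a,cen,p in blobs(P,m,100): print("rim",a,cen,rect(p),np.median(p[:,2]))
    m=ws&(P[...,2]>.012)&(P[...,2]<.026)&(P[...,1]>.15)
    for a,cen,p in blobs(P,m,300): print("lid",a,cen,rect(p),np.median(p[:,2]))
E
```

```text
top
(np.int32(74), array([355.8784, 183.7973]), array([ 0.7279, -0.1723,  0.072 ]), 20.27243423461914)
(np.int32(123), array([425.2114, 249.1463]), array([ 0.,  0., nan]), 0.0)
(np.int32(116), array([399.3879, 254.569 ]), array([ 0.5206, -0.2864,  0.0713]), 15.306585311889648)
(np.int32(123), array([431.2602, 273.6667]), array([ 0.4656, -0.37  ,  0.0718]), 15.592877388000488)
(np.int32(118), array([405.4831, 280.0763]), array([ 0.4502, -0.3   ,  0.0714]), 15.065253257751465)
(np.int32(22), array([482.3636, 290.5   ]), array([ 0.4225, -0.5045,  0.0673]), 7.068472862243652)
(np.int32(123), array([439.3821, 298.4634]), array([ 0.3977, -0.3869,  0.0711]), 16.10721206665039)
(np.int32(123), array([411.2114, 302.4959]), array([ 0.,  0., nan]), 0.0)
(np.int32(85), array([522.4471, 326.7647]), array([ 0.3198, -0.5993,  0.0805]), 22.019193649291992)
(np.int32(15), array([476.8667, 324.0667]), array([ 0.33  , -0.4835,  0.067 ]), 6.865302562713623)
mat 3000 [413.0513 281.7817] ((459.40301513671875, -335.0173645019531), (238.47622680664062, 171.7208709716797), 10.913110733032227) 0.0043511713250
[... 3777 characters left out ...]
879272461), (15.545516967773438, 19.926546096801758), 65.84748077392578) [0.1158 0.1241 0.1295]
red 103 [366.466  287.5728] ((752.0603637695312, -178.2456817626953), (18.750232696533203, 24.625757217407227), 36.412078857421875) [0.1399 0.1495 0.1518]
rim 1394 [336.2884 226.0409] ((533.2659912109375, 1.4308624267578125), (206.3780517578125, 276.7016906738281), 6.035603046417236) 0.10113712341365982
rim 198 [364.4899 305.7778] ((756.895751953125, -182.452392578125), (53.93401336669922, 40.25522232055664), 34.98587417602539) 0.1018511918242932
lid 1192 [394.5461 190.2777] ((491.0477600097656, 345.85968017578125), (207.70655822753906, 133.73110961914062), 10.562576293945312) 0.020519507268564663
```

```bash
cat >> h.py <<'E'
def plan(wps, o=None):
    "world waypoints (x,y,z[,yaw deg]), tool down -> row numbers relative to the pose now"
    o=o or get_obs(); A=rot(o); p=np.array(o["ee_pos"])
    for w in wps:
        d=A.T@(np.array(w[:3])-p)/.25
        r=np.zeros(3)
        if len(w)>3: r=R.from_matrix(A.T@R.from_euler("xyz",[np.pi,0,np.radians(w[3])]).as_matrix()).as_rotvec()/(2*np.pi)
        print(w,"->",np.round(d,4).tolist(),np.round(r,4).tolist())
E
sed -i 's/zt=np.percentile(p\[:,2\],90)/p=p[np.isfinite(p).all(1)]; zt=np.percentile(p[:,2],90)/' meas.py
python3 - <<'E'
from meas import *
for n in("top","scene"):
    c=dict(np.load("last_%s.npz"%n))
    for b in caps(c): print(n,b[0],b[1],b[2],round(b[3],1))
plan([(.30,.28,.26,96.2),(.39,.04,.27,96.2)])
print(np.load("last_wrist.npz")["T_tool_cam"])
E
```

```text
top 74 [355.8784 183.7973] [ 0.7279 -0.1723  0.072 ] 20.3
top 123 [425.2114 249.1463] [ 0.5338 -0.3582  0.071 ] 15.8
top 116 [399.3879 254.569 ] [ 0.5206 -0.2864  0.0713] 15.3
top 123 [431.2602 273.6667] [ 0.4656 -0.37    0.0718] 15.6
top 118 [405.4831 280.0763] [ 0.4502 -0.3     0.0714] 15.1
top 22 [482.3636 290.5   ] [ 0.4225 -0.5045  0.0673] 7.1
top 123 [439.3821 298.4634] [ 0.3977 -0.3869  0.0711] 16.1
top 123 [411.2114 302.4959] [ 0.3889 -0.311   0.0719] 15.3
top 85 [522.4471 326.7647] [ 0.3198 -0.5993  0.0805] 22.0
top 15 [476.8667 324.0667] [ 0.33   -0.4835  0.067 ] 6.9
scene 133 [212.5038 273.2256] [ 0.3965 -0.3128  0.0694] 13.8
scene 141 [232.4255 281.9433] [ 0.4563 -0.3015  0.07  ] 13.7
scene 154 [189.5844 291.8636] [ 0.4082 -0.3881  0.0698] 14.3
scene 148 [257.0405 293.2568] [ 0.5276 -0.2888  0.0694] 13.5
scene 183 [213.7978 300.9672] [ 0.4701 -0.3688  0.0701] 15.9
scene 56 [133.5714 308.4464] [ 0.3425 -0.4977  0.058 ] 13.3
scene 193 [238.1088 313.3212] [ 0.5394 -0.3574  0.0696] 15.4
scene 315 [ 78.2476 340.8889] [ 0.3511 -0.6231  0.0741] 26.6
scene 60 [147.9833 335.7167] [ 0.4336 -0.5191  0.0568] 13.9
(0.3, 0.28, 0.26, 96.2) -> [-0.5707, -0.6605, -0.1429] [-0.0001, 0.0, 0.1588]
(0.39, 0.04, 0.27, 96.2) -> [-1.3228, -1.3573, -0.1825] [-0.0001, 0.0, 0.1588]
[[-0.0003  0.9724  0.2335  0.0676]
 [ 1.      0.0002  0.0005  0.0001]
 [ 0.0005  0.2335 -0.9724 -0.1609]
 [ 0.      0.      0.      1.    ]]
```

play_rows:
  motion:
    - [[-0.57,-0.66,-0.143,0,0,0.1588,1],[-0.57,-0.66,-0.143,0,0,0.1588,1],[-0.57,-0.66,-0.143,0,0,0.1588,1],[-0.57,-0.66,-0.143,0,0,0.1588,1],[-0.57,-0.66,-0.143,0,0,0.1588,1],[-0.57,-0.66,-0.143,0,0,0.1588,1],[-0.57,-0.66,-0.143,0,0,0.1588,1],[-0.57,-0.66,-0.143,0,0,0.1588,1],[-0.57,-0.66,-0.143,0,0,0.1588,1]]

```text
time_s: 1.15
ee_pos: [0.2999, 0.2803, 0.2602]
eef_rot: [-3.142, 0.0, 1.682]
force: [-0.0, 0.1, -0.6]
grip_width: 0.0939
grip_force: 0.0
```

```bash
python3 -c "
from h import *
plan([(.39,.04,.27,96.2),(.44,-.2,.27,96.2),(.46,-.335,.25,96.2)])"
```

```text
(0.39, 0.04, 0.27, 96.2) -> [-0.9953, 0.2512, -0.0393] [-0.0, 0.0, 0.0005]
(0.44, -0.2, 0.27, 96.2) -> [-1.9716, 0.3432, -0.0392] [-0.0, 0.0, 0.0005]
(0.46, -0.335, 0.25, 96.2) -> [-2.5172, 0.3626, 0.0408] [-0.0, 0.0, 0.0005]
```

play_rows:
  motion:
    - [[-0.995,0.251,-0.039,0,0,0.0005,1],[-0.995,0.251,-0.039,0,0,0.0005,1],[-0.995,0.251,-0.039,0,0,0.0005,1],[-0.995,0.251,-0.039,0,0,0.0005,1],[-0.995,0.251,-0.039,0,0,0.0005,1],[-0.995,0.251,-0.039,0,0,0.0005,1]]

```text
time_s: 1.75
ee_pos: [0.3902, 0.036, 0.27]
eef_rot: [3.142, 0.001, 1.674]
force: [-0.6, 0.3, -0.1]
grip_width: 0.094
grip_force: 0.0
```

play_rows:
  motion:
    - [[-0.976,0.092,0,0,0,0,1],[-0.976,0.092,0,0,0,0,1],[-0.976,0.092,0,0,0,0,1],[-0.976,0.092,0,0,0,0,1],[-0.976,0.092,0,0,0,0,1],[-0.976,0.092,0,0,0,0,1]]

```text
time_s: 2.35
ee_pos: [0.4381, -0.2035, 0.269]
eef_rot: [-3.14, -0.0, 1.675]
force: [-0.4, 1.0, 0.2]
grip_width: 0.0943
grip_force: 0.0
```

play_rows:
  motion:
    - [[-0.546,0.02,0.08,0,0,0,1],[-0.546,0.02,0.08,0,0,0,1],[-0.546,0.02,0.08,0,0,0,1],[-0.546,0.02,0.08,0,0,0,1],[-0.546,0.02,0.08,0,0,0,1]]

```text
time_s: 2.85
ee_pos: [0.4573, -0.3348, 0.2493]
eef_rot: [-3.141, -0.001, 1.677]
force: [-0.4, -0.4, -0.1]
grip_width: 0.094
grip_force: 0.0
```

```bash
python3 - <<'E'
from meas import *
c=snap("wrist","w1.png"); print(get_obs()["ee_pos"],get_obs()["eef_rot"])
for b in caps(c): print(b[0],b[1],b[2],round(b[3],1))
E
```

```text
[ 0.4574 -0.3344  0.2499] [-3.1414 -0.0005  1.6779]
1030 [399.8078 176.8252] [ 0.5226 -0.2857  0.0696] 16.0
976 [321.123  183.7613] [ 0.4523 -0.2993  0.0696] 15.6
1052 [253.8384 189.8935] [ 0.3915 -0.3114  0.0695] 15.8
984 [403.9228 253.7571] [ 0.5373 -0.3569  0.0696] 15.9
940 [330.1777 258.5585] [ 0.4681 -0.369   0.0696] 15.9
967 [258.4778 269.0527] [ 0.4008 -0.3869  0.0696] 15.9
347 [177.1527 442.7262] [ 0.4326 -0.3143  0.361 ] 3.6
```

View pics/w1.png

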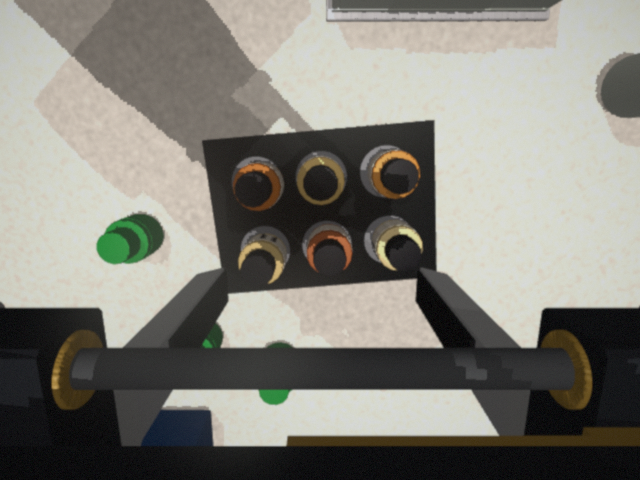

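The close view shows the six amber, brown and cream black-capped bottles on the mat, with caps at (400,177), (321,184), (254,190), (404,254), (330,259) and (258,269). Cap radius comes out at 16 mm and the tops at 69.6 mm, which matches the 68 mm expected. The greens at (120,243), (210,335) and (275,385) are excluded.

```bash
python3 -c "
from h import *
plan([(.5226,-.2857,.12,96.2),(.5226,-.2857,.066,96.2),(.5226,-.2857,.22,96.2),(.54,-.2,.22,96.2)])"
```

```text
(0.5226, -0.2857, 0.12, 96.2) -> [0.1653, 0.2803, 0.5196] [-0.0, -0.0001, -0.0002]
(0.5226, -0.2857, 0.066, 96.2) -> [0.1652, 0.2803, 0.7356] [-0.0, -0.0001, -0.0002]
(0.5226, -0.2857, 0.22, 96.2) -> [0.1656, 0.2802, 0.1196] [-0.0, -0.0001, -0.0002]
(0.54, -0.2, 0.22, 96.2) -> [0.499, 0.3861, 0.1198] [-0.0, -0.0001, -0.0002]
```

play_rows:
  motion:
    - [[0.165,0.28,0.36,0,0,0,0.2],[0.165,0.28,0.52,0,0,0,0.2],[0.165,0.28,0.52,0,0,0,0.2],[0.165,0.28,0.52,0,0,0,0.2],[0.165,0.28,0.63,0,0,0,0.2],[0.165,0.28,0.735,0,0,0,0.2],[0.165,0.28,0.735,0,0,0,0.2],[0.165,0.28,0.735,0,0,0,-0.6],[0.165,0.28,0.735,0,0,0,-0.6],[0.165,0.28,0.735,0,0,0,-0.6]]
  grip_force: 20

```text
time_s: 3.9
ee_pos: [0.5228, -0.2877, 0.0681]
eef_rot: [3.14, 0.002, 1.676]
force: [-0.7, 0.2, -0.3]
grip_width: 0.0354
grip_force: 0.0
```

play_rows:
  motion:
    - [[0,0,0,0,0,0,-0.6],[0,0,0,0,0,0,-0.6],[0,0,-0.1,0,0,0,-0.6],[0,0,-0.3,0,0,0,-0.6],[0,0,-0.5,0,0,0,-0.6],[0,0,-0.66,0,0,0,-0.6],[0,0,-0.66,0,0,0,-0.6]]

```text
time_s: 4.6
ee_pos: [0.5236, -0.2882, 0.2377]
eef_rot: [3.134, 0.006, 1.676]
force: [-0.1, -0.4, 1.0]
grip_width: 0.0318
grip_force: 20.0
```

```bash
python3 -c "
from h import *
plan([(.54,-.17,.24,96.2)])"
```

```text
(0.54, -0.17, 0.24, 96.2) -> [0.4632, 0.1149, -0.0113] [0.0012, 0.001, -0.0005]
```

play_rows:
  motion:
    - [[0.15,0.04,-0.05,0,0,0,-0.6],[0.35,0.08,-0.05,0,0,0,-0.6],[0.55,0.12,-0.05,0,0,0,-0.6],[0.7,0.14,-0.05,0.001,0.001,0,-0.6],[0.7,0.14,-0.05,0.001,0.001,0,-0.6],[0.7,0.14,-0.05,0.001,0.001,0,-0.6],[0.7,0.14,-0.05,0.001,0.001,0,-0.6]]

```text
time_s: 5.3
ee_pos: [0.5385, -0.1105, 0.2433]
eef_rot: [-3.135, -0.006, 1.675]
force: [-0.1, 0.2, -0.9]
grip_width: 0.0314
grip_force: 20.0
```

```bash
python3 - <<'E'
from meas import *
o=get_obs(); print(o["ee_pos"],o["eef_rot"],o["force"],o["grip_width"])
c=snap("wrist","w2.png"); P=cloud(c)
hsv=cv2.cvtColor(c["frame"],cv2.COLOR_RGB2HSV)
m=(P[...,2]>.096)&(P[...,2]<.108)
for a,cen,p in blobs(P,m,100): print("rim",a,cen,rect(p),np.median(p[:,2]))
m=(hsv[...,0]>=105)&(hsv[...,0]<=125)&(hsv[...,1]>150)&(hsv[...,2]>60)&(P[...,2]<.04)
for a,cen,p in blobs(P,m,100): print("blue",a,cen,rect(p),np.median(p[:,2]))
E
```

```text
[ 0.5385 -0.1105  0.2433] [-3.1347 -0.0063  1.675 ] [-0.1451  0.21   -0.9066] 0.03139537476454087
rim 5164 [331.2951  62.8668] ((529.1461791992188, 32.434383392333984), (204.32913208007812, 57.242191314697266), 5.953454494476318) 0.10190511885855899
rim 7768 [333.8136 159.3626] ((540.124267578125, -68.95800018310547), (204.38031005859375, 132.05105590820312), 6.2541303634643555) 0.10201419515548416
rim 1061 [551.7502 315.8746] ((746.6900634765625, -163.78707885742188), (53.855106353759766, 31.2066593170166), 21.974689483642578) 0.10210495189806568
blue 19193 [331.1236 172.8697] ((540.4249267578125, -68.87263488769531), (184.8287811279297, 105.46344757080078), 6.16473388671875) 0.021742633073029205
```

View pics/w2.png

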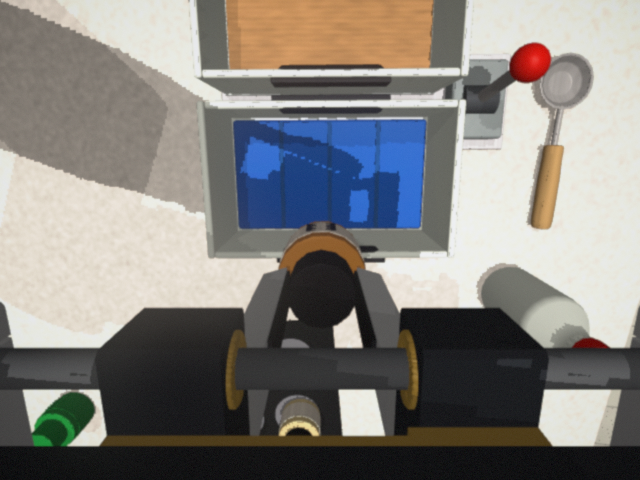

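The wrist view shows the blue pack in the right tub, about (331,173) with rim centre (334,159), and the amber bottle held at (322,285). The ball is at (530,62). I measured the rim centre at (0.540,−0.069), yaw 6.2°, rim height 102 mm and pack top 21.7 mm, all matching the text.

```bash
cat > pl.py <<'E'
import sys; from h import *
o=get_obs(); print(o["time_s"],o["ee_pos"],o["grip_width"])
plan([tuple(map(float,a.split(","))) for a in sys.argv[1:]],o)
E
python3 pl.py .5951,-.0369,.25,96.2 .5951,-.0369,.10,96.2 .5951,-.0369,.085,96.2 .5951,-.0369,.082,96.2
```

```text
5.35 [ 0.53853846 -0.11073634  0.24330972] 0.03166829491282833
(0.5951, -0.0369, 0.25, 96.2) -> [0.2705, 0.2554, -0.0268] [-0.0011, -0.001, -0.0007]
(0.5951, -0.0369, 0.1, 96.2) -> [0.2667, 0.2595, 0.5732] [-0.0011, -0.001, -0.0007]
(0.5951, -0.0369, 0.085, 96.2) -> [0.2663, 0.2599, 0.6332] [-0.0011, -0.001, -0.0007]
(0.5951, -0.0369, 0.082, 96.2) -> [0.2663, 0.26, 0.6452] [-0.0011, -0.001, -0.0007]
```

play_rows:
  motion:
    - [[0.14,0.13,-0.03,-0.001,-0.001,0,-0.6],[0.27,0.256,-0.027,-0.001,-0.001,0,-0.6],[0.27,0.256,0.0,-0.001,-0.001,0,-0.6],[0.269,0.257,0.1,-0.001,-0.001,0,-0.6],[0.268,0.258,0.25,-0.001,-0.001,0,-0.6],[0.267,0.259,0.4,-0.001,-0.001,0,-0.6],[0.267,0.259,0.52,-0.001,-0.001,0,-0.6],[0.267,0.26,0.59,-0.001,-0.001,0,-0.6],[0.267,0.26,0.61,-0.001,-0.001,0,-0.6],[0.267,0.26,0.61,-0.001,-0.001,0,-0.6]]

```text
time_s: 6.35
ee_pos: [0.595, -0.0365, 0.0909]
eef_rot: [-3.141, -0.0, 1.675]
force: [-0.1, 0.2, -0.7]
grip_width: 0.0316
grip_force: 20.0
```

play_rows:
  motion:
    - [[0,0,0.008,0,0,0,-0.6],[0,0,0.016,0,0,0,-0.6],[0,0,0.024,0,0,0,-0.6],[0,0,0.028,0,0,0,-0.6],[0,0,0.028,0,0,0,-0.6]]

```text
time_s: 6.85
ee_pos: [0.5954, -0.0356, 0.0846]
eef_rot: [3.141, 0.0, 1.676]
force: [-0.2, 0.5, 1.7]
grip_width: 0.0316
grip_force: 20.0
```

play_rows:
  motion:
    - [[0,0,0,0,0,0,-0.08],[0,0,0,0,0,0,-0.08],[0,0,0,0,0,0,-0.08],[0,0,-0.06,0,0,0,-0.08],[0,0,-0.2,0,0,0,-0.08],[0,0,-0.4,0,0,0,-0.08],[0,0,-0.54,0,0,0,-0.08],[-0.1,0,-0.54,0,0,0,0.2],[-0.3,0,-0.54,0,0,0,0.2],[-0.3,0,-0.54,0,0,0,0.2]]

```text
time_s: 7.85
ee_pos: [0.6031, -0.1145, 0.2204]
eef_rot: [3.141, 0.001, 1.672]
force: [-0.2, 1.0, -0.8]
grip_width: 0.0562
grip_force: 0.0
```

```bash
cat > ck.py <<'E'
from meas import *
import sys
o=get_obs(); print(round(o["time_s"],2),o["ee_pos"],o["grip_width"])
for n in sys.argv[1:]:
    c=snap(n)
    if n=="top":
        P=cloud(c); f=c["frame"].astype(int)
        m=(P[...,2]>.03)&(P[...,2]<.12)&(f.max(2)<75)&(abs(P[...,0]-.54)<.1)&(abs(P[...,1]+.069)<.06)
        for b in blobs(P,m,15): print("tub",b[0],b[1],np.nanmean(b[2],0))
    for b in caps(c): print(n,b[0],b[1],b[2],round(b[3],1))
    if n=="top":
        P=cloud(c); hsv=cv2.cvtColor(c["frame"],cv2.COLOR_RGB2HSV)
        m=(hsv[...,0]>=5)&(hsv[...,0]<=15)&(hsv[...,1]>150)&(P[...,1]>.1)&(P[...,1]<.5)&(P[...,2]>.03)
        for a,cen,p in blobs(P,m,80): print("lid handle",a,cen,rect(p),np.median(p[:,2]))
E
python3 ck.py top; python3 pl.py .5373,-.3569,.22,96.2
```

```text
7.85 [ 0.6031 -0.1145  0.2204] 0.05620860551769717
top 118 [425.3136 249.0339] [ 0.5354 -0.3569  0.0709] 15.2
top 126 [431.1032 274.0476] [ 0.4653 -0.3699  0.0718] 15.9
top 115 [405.3826 279.9652] [ 0.4495 -0.3005  0.0716] 15.2
top 118 [439.4322 298.5424] [ 0.3979 -0.3879  0.0712] 15.3
top 121 [411.3554 302.4463] [ 0.3889 -0.3111  0.0706] 15.2
top 84 [522.0357 326.5357] [ 0.32   -0.5987  0.0804] 22.1
lid handle 213 [167.6761 268.9202] ((489.0951843261719, 347.3396301269531), (89.49903869628906, 19.565166473388672), 10.784075736999512) 0.04380254657641247
7.9 [ 0.60303366 -0.1123836   0.22015136] 0.05643864901303022
(0.5373, -0.3569, 0.22, 96.2) -> [-0.9462, -0.3612, 0.0008] [0.0001, 0.0001, -0.001]
```

play_rows:
  motion:
    - [[-0.2,-0.076,0,0,0,-0.001,0.2],[-0.4,-0.152,0,0,0,-0.001,0.2],[-0.6,-0.229,0,0,0,-0.001,0.2],[-0.8,-0.305,0,0,0,-0.001,0.2],[-0.946,-0.361,0,0,0,-0.001,0.2],[-0.946,-0.361,0.15,0,0,-0.001,0.2],[-0.946,-0.361,0.3,0,0,-0.001,0.2],[-0.946,-0.361,0.4,0,0,-0.001,0.2],[-0.946,-0.361,0.4,0,0,-0.001,0.2],[-0.946,-0.361,0.4,0,0,-0.001,0.2]]

```text
time_s: 8.9
ee_pos: [0.5388, -0.3545, 0.1207]
eef_rot: [3.141, 0.001, 1.683]
force: [0.8, -0.1, 0.1]
grip_width: 0.0564
grip_force: 0.0
```

```bash
python3 ck.py; python3 pl.py .5373,-.3569,.066,96.2
```

```text
8.9 [ 0.5388 -0.3545  0.1207] 0.056405731121079425
8.9 [ 0.53884864 -0.35447999  0.12073617] 0.056405731121079425
(0.5373, -0.3569, 0.066, 96.2) -> [-0.0088, -0.0074, 0.2189] [0.0001, 0.0001, 0.0006]
```

play_rows:
  motion:
    - [[-0.009,-0.007,0.15,0,0,0,0.2],[-0.009,-0.007,0.22,0,0,0,0.2],[-0.009,-0.007,0.22,0,0,0,0.2],[-0.009,-0.007,0.22,0,0,0,-0.6],[-0.009,-0.007,0.22,0,0,0,-0.6],[-0.009,-0.007,0.22,0,0,0,-0.6],[-0.009,-0.007,0.22,0,0,0,-0.6],[-0.009,-0.007,0.15,0,0,0,-0.6],[-0.009,-0.007,-0.05,0,0,0,-0.6],[-0.009,-0.007,-0.2,0,0,0,-0.6]]

```text
time_s: 9.9
ee_pos: [0.5368, -0.3573, 0.1717]
eef_rot: [3.141, 0.001, 1.682]
force: [0.1, -0.3, -0.5]
grip_width: 0.0316
grip_force: 20.0
```

play_rows:
  motion:
    - [[0,0,-0.15,0,0,0,-0.6],[0.15,0.02,-0.22,0,0,0,-0.6],[0.33,0.06,-0.22,0,0,0,-0.6],[0.52,0.1,-0.22,0,0,0,-0.6],[0.7,0.14,-0.22,0,0,0,-0.6],[0.8,0.17,-0.22,0,0,0,-0.6],[0.8,0.17,-0.22,0,0,0,-0.6],[0.8,0.17,-0.22,0,0,0,-0.6]]

```text
time_s: 10.7
ee_pos: [0.5568, -0.1537, 0.2245]
eef_rot: [3.141, 0.0, 1.683]
force: [0.2, -0.5, 0.1]
grip_width: 0.0313
grip_force: 20.0
```

```bash
python3 pl.py .6007,-.0885,.22,96.2 .6007,-.0885,.091,96.2 
```

```text
10.7 [ 0.55678655 -0.1536913   0.22451661] 0.031323107463993645
(0.6007, -0.0885, 0.22, 96.2) -> [0.2394, 0.2038, 0.018] [0.0, 0.0001, 0.0007]
(0.6007, -0.0885, 0.091, 96.2) -> [0.2396, 0.2036, 0.534] [0.0, 0.0001, 0.0007]
```

play_rows:
  motion:
    - [[0.12,0.1,0,0,0,0,-0.6],[0.24,0.204,0.018,0,0,0,-0.6],[0.24,0.204,0.018,0,0,0,-0.6],[0.24,0.204,0.13,0,0,0,-0.6],[0.24,0.204,0.27,0,0,0,-0.6],[0.24,0.204,0.4,0,0,0,-0.6],[0.24,0.204,0.49,0,0,0,-0.6],[0.24,0.204,0.53,0,0,0,-0.6],[0.24,0.204,0.53,0,0,0,-0.6],[0.24,0.204,0.53,0,0,0,-0.6]]

```text
time_s: 11.7
ee_pos: [0.6012, -0.0892, 0.0929]
eef_rot: [3.14, 0.001, 1.682]
force: [-0.4, 0.2, -1.0]
grip_width: 0.0316
grip_force: 20.0
```

play_rows:
  motion:
    - [[0,0,0.008,0,0,0,-0.6],[0,0,0.016,0,0,0,-0.6],[0,0,0.024,0,0,0,-0.6],[0,0,0.03,0,0,0,-0.6],[0,0,0.03,0,0,0,-0.6]]

```text
time_s: 12.2
ee_pos: [0.6007, -0.0884, 0.084]
eef_rot: [-3.141, -0.0, 1.682]
force: [0.1, -0.0, -0.3]
grip_width: 0.0317
grip_force: 20.0
```

play_rows:
  motion:
    - [[0,0,0.006,0,0,0,-0.6],[0,0,0.006,0,0,0,-0.08],[0,0,0.006,0,0,0,-0.08],[0,0,0.006,0,0,0,-0.08],[0,0,-0.06,0,0,0,-0.08],[0,0,-0.2,0,0,0,-0.08],[0,0,-0.4,0,0,0,-0.08],[0,0,-0.54,0,0,0,-0.08],[-0.2,-0.1,-0.54,0,0,0,0.2],[-0.2,-0.1,-0.54,0,0,0,0.2]]

```text
time_s: 13.2
ee_pos: [0.5806, -0.144, 0.2204]
eef_rot: [3.14, 0.001, 1.68]
force: [0.1, 0.8, -1.6]
grip_width: 0.0545
grip_force: 0.0
```

```bash
python3 ck.py top; python3 pl.py .4523,-.2993,.22,96.2
```

```text
13.2 [ 0.5806 -0.144   0.2204] 0.054535164533578866
tub 83 [303.4096 214.9036] [ 0.6312 -0.0274  0.0705]
tub 74 [304.0541 226.0811] [ 0.5951 -0.0296  0.0845]
tub 23 [298.5652 237.1304] [ 0.5646 -0.0147  0.0834]
top 133 [449.7744 263.5639] [ 0.4944 -0.4221  0.0699] 15.5
top 119 [405.437  280.1261] [ 0.4497 -0.2993  0.0725] 15.6
top 121 [439.4132 298.562 ] [ 0.3977 -0.3881  0.0711] 15.3
top 118 [411.4237 302.4915] [ 0.3892 -0.3122  0.071 ] 14.8
top 82 [522.0244 326.7439] [ 0.3201 -0.5985  0.0791] 22.1
lid handle 214 [167.6822 269.0093] ((490.45904541015625, 346.388427734375), (90.1087417602539, 19.19967269897461), 10.965738296508789) 0.0445505253286711
13.25 [ 0.58064682 -0.14330277  0.21960123] 0.055794198063315974
(0.4523, -0.2993, 0.22, 96.2) -> [-0.5647, -0.578, -0.0015] [0.0001, 0.0001, 0.0001]
```

play_rows:
  motion:
    - [[-0.14,-0.14,0,0,0,0,0.2],[-0.28,-0.28,0,0,0,0,0.2],[-0.42,-0.43,0,0,0,0,0.2],[-0.565,-0.578,0,0,0,0,0.2],[-0.565,-0.578,0.1,0,0,0,0.2],[-0.565,-0.578,0.28,0,0,0,0.2],[-0.565,-0.578,0.4,0,0,0,0.2],[-0.565,-0.578,0.4,0,0,0,0.2],[-0.565,-0.578,0.4,0,0,0,0.2]]

```text
time_s: 14.15
ee_pos: [0.4541, -0.2971, 0.1199]
eef_rot: [-3.141, -0.0, 1.683]
force: [0.9, -0.3, 0.5]
grip_width: 0.0563
grip_force: 0.0
```

```bash
python3 pl.py .4523,-.2993,.066,96.2
```

```text
14.15 [ 0.45405014 -0.29713821  0.11987137] 0.056297621927603556
(0.4523, -0.2993, 0.066, 96.2) -> [-0.0079, -0.0079, 0.2155] [-0.0, -0.0, 0.0006]
```

play_rows:
  motion:
    - [[-0.008,-0.008,0.15,0,0,0,0.2],[-0.008,-0.008,0.216,0,0,0,0.2],[-0.008,-0.008,0.216,0,0,0,0.2],[-0.008,-0.008,0.216,0,0,0,-0.6],[-0.008,-0.008,0.216,0,0,0,-0.6],[-0.008,-0.008,0.216,0,0,0,-0.6],[-0.008,-0.008,0.216,0,0,0,-0.6],[-0.008,-0.008,0.15,0,0,0,-0.6],[-0.008,-0.008,-0.05,0,0,0,-0.6],[-0.008,-0.008,-0.2,0,0,0,-0.6]]

```text
time_s: 15.15
ee_pos: [0.4518, -0.2996, 0.1715]
eef_rot: [3.141, 0.0, 1.682]
force: [0.6, -0.7, -1.7]
grip_width: 0.0317
grip_force: 20.0
```

play_rows:
  motion:
    - [[0,0,-0.15,0,0,0,-0.6],[0.16,0.07,-0.21,0,0,0,-0.6],[0.33,0.15,-0.21,0,0,0,-0.6],[0.5,0.23,-0.21,0,0,0,-0.6],[0.67,0.31,-0.21,0,0,0,-0.6],[0.84,0.39,-0.21,0,0,0,-0.6],[0.98,0.45,-0.21,0,0,0,-0.6],[0.98,0.45,-0.21,0,0,0,-0.6],[0.98,0.45,-0.21,0,0,0,-0.6]]

```text
time_s: 16.05
ee_pos: [0.5363, -0.0432, 0.2218]
eef_rot: [-3.141, 0.0, 1.684]
force: [-0.2, 0.4, -1.8]
grip_width: 0.0314
grip_force: 20.0
```

```bash
python3 pl.py .5374,-.0432,.085,96.2
```

```text
16.05 [ 0.53631421 -0.04318015  0.22175445] 0.03139943973524673
(0.5374, -0.0432, 0.085, 96.2) -> [-0.0005, 0.0044, 0.547] [-0.0, 0.0, 0.0008]
```

play_rows:
  motion:
    - [[0,0.004,0.12,0,0,0,-0.6],[0,0.004,0.28,0,0,0,-0.6],[0,0.004,0.42,0,0,0,-0.6],[0,0.004,0.5,0,0,0,-0.6],[0,0.004,0.525,0,0,0,-0.6],[0,0.004,0.533,0,0,0,-0.6],[0,0.004,0.54,0,0,0,-0.6],[0,0.004,0.547,0,0,0,-0.6],[0,0.004,0.553,0,0,0,-0.6],[0,0.004,0.553,0,0,0,-0.6]]

```text
time_s: 17.05
ee_pos: [0.5375, -0.0435, 0.0837]
eef_rot: [3.141, 0.0, 1.682]
force: [-0.3, 0.2, -0.6]
grip_width: 0.0313
grip_force: 20.0
```

play_rows:
  motion:
    - [[0,0,0,0,0,0,-0.08],[0,0,0,0,0,0,-0.08],[0,0,0,0,0,0,-0.08],[0,0,-0.06,0,0,0,-0.08],[0,0,-0.2,0,0,0,-0.08],[0,0,-0.4,0,0,0,-0.08],[0,0,-0.54,0,0,0,-0.08],[-0.2,-0.1,-0.54,0,0,0,0.2],[-0.4,-0.2,-0.54,0,0,0,0.2],[-0.4,-0.2,-0.54,0,0,0,0.2]]

```text
time_s: 18.05
ee_pos: [0.4975, -0.1515, 0.2188]
eef_rot: [3.141, 0.001, 1.68]
force: [0.2, -0.3, -0.3]
grip_width: 0.0562
grip_force: 0.0
```

```bash
python3 pl.py .3915,-.3114,.22,96.2
```

```text
18.05 [ 0.49747583 -0.15152797  0.21883192] 0.05620041893824977
(0.3915, -0.3114, 0.22, 96.2) -> [-0.5897, -0.4908, -0.0043] [0.0, 0.0001, 0.0001]
```

play_rows:
  motion:
    - [[-0.15,-0.12,0,0,0,0,0.2],[-0.3,-0.25,0,0,0,0,0.2],[-0.45,-0.37,0,0,0,0,0.2],[-0.59,-0.491,0,0,0,0,0.2],[-0.59,-0.491,0.1,0,0,0,0.2],[-0.59,-0.491,0.28,0,0,0,0.2],[-0.59,-0.491,0.4,0,0,0,0.2],[-0.59,-0.491,0.4,0,0,0,0.2],[-0.59,-0.491,0.4,0,0,0,0.2]]

```text
time_s: 18.95
ee_pos: [0.3937, -0.3087, 0.1194]
eef_rot: [3.141, 0.0, 1.682]
force: [-0.1, 0.2, -0.2]
grip_width: 0.0565
grip_force: 0.0
```

```bash
python3 pl.py .3915,-.3114,.066,96.2; python3 ck.py top
```

```text
18.95 [ 0.3936573  -0.30872523  0.11939753] 0.05653740182410812
(0.3915, -0.3114, 0.066, 96.2) -> [-0.0096, -0.0098, 0.2136] [0.0, 0.0, 0.0005]
18.95 [ 0.3937 -0.3087  0.1194] 0.05653740182410812
tub 247 [313.915  214.1053] [ 0.6343 -0.0564  0.0668]
tub 84 [338.2143 235.2857] [ 0.569  -0.1219  0.0832]
tub 122 [325.6311 225.2459] [ 0.5974 -0.0883  0.0826]
tub 126 [305.8571 227.3095] [ 0.5922 -0.0344  0.0824]
tub 37 [325.0811 234.973 ] [ 0.58   -0.0868  0.0454]
tub 77 [301.0909 243.6364] [ 0.5482 -0.0214  0.0775]
tub 126 [309.3413 248.119 ] [ 0.5339 -0.0436  0.0826]
tub 26 [308.0385 257.7308] [ 0.5156 -0.0391  0.0454]
tub 46 [336.0435 282.7174] [ 0.4416 -0.1144  0.0665]
top 24 [362.5417 184.0833] [ 0.7244 -0.1909  0.0638] 9.3
top 119 [450.2773 263.1513] [ 0.4589 -0.3857  0.0709] 66.9
top 15 [481.7333 289.1333] [ 0.4222 -0.5038  0.0678] 7.1
top 86 [522.0233 326.7674] [ 0.3201 -0.5992  0.0795] 22.3
lid handle 216 [167.6898 268.8889] ((489.31640625, 346.71075439453125), (88.81400299072266, 20.6879825592041), 10.86469841003418) 0.04440926471643447
```

Three caps in the tub stand at the right places and heights, so I'll carry on with bottle C.

play_rows:
  motion:
    - [[-0.01,-0.01,0.15,0,0,0,0.2],[-0.01,-0.01,0.214,0,0,0,0.2],[-0.01,-0.01,0.214,0,0,0,0.2],[-0.01,-0.01,0.214,0,0,0,-0.6],[-0.01,-0.01,0.214,0,0,0,-0.6],[-0.01,-0.01,0.214,0,0,0,-0.6],[-0.01,-0.01,0.214,0,0,0,-0.6],[-0.01,-0.01,0.15,0,0,0,-0.6],[-0.01,-0.01,-0.05,0,0,0,-0.6],[-0.01,-0.01,-0.2,0,0,0,-0.6]]

```text
time_s: 20.0
ee_pos: [0.391, -0.3114, 0.1707]
eef_rot: [3.141, 0.0, 1.682]
force: [0.4, -0.4, -0.7]
grip_width: 0.0314
grip_force: 20.0
```

play_rows:
  motion:
    - [[0,0,-0.15,0,0,0,-0.6],[0.16,0.07,-0.21,0,0,0,-0.6],[0.33,0.15,-0.21,0,0,0,-0.6],[0.5,0.23,-0.21,0,0,0,-0.6],[0.67,0.31,-0.21,0,0,0,-0.6],[0.84,0.39,-0.21,0,0,0,-0.6],[0.99,0.46,-0.21,0,0,0,-0.6],[0.99,0.46,-0.21,0,0,0,-0.6],[0.99,0.46,-0.21,0,0,0,-0.6]]

```text
time_s: 20.9
ee_pos: [0.4777, -0.0522, 0.221]
eef_rot: [-3.141, 0.0, 1.684]
force: [0.2, -0.4, -0.8]
grip_width: 0.0313
grip_force: 20.0
```

```bash
python3 pl.py .4797,-.0495,.085,96.2
```

```text
20.9 [ 0.47769285 -0.05221851  0.22103142] 0.03129943490951055
(0.4797, -0.0495, 0.085, 96.2) -> [0.01, 0.0093, 0.5441] [-0.0, 0.0, 0.0008]
```

play_rows:
  motion:
    - [[0.01,0.009,0.12,0,0,0,-0.6],[0.01,0.009,0.28,0,0,0,-0.6],[0.01,0.009,0.42,0,0,0,-0.6],[0.01,0.009,0.5,0,0,0,-0.6],[0.01,0.009,0.525,0,0,0,-0.6],[0.01,0.009,0.533,0,0,0,-0.6],[0.01,0.009,0.54,0,0,0,-0.6],[0.01,0.009,0.547,0,0,0,-0.6],[0.01,0.009,0.551,0,0,0,-0.6],[0.01,0.009,0.551,0,0,0,-0.6]]

```text
time_s: 21.9
ee_pos: [0.4799, -0.05, 0.0836]
eef_rot: [3.141, 0.0, 1.682]
force: [-0.7, -0.0, -1.7]
grip_width: 0.0315
grip_force: 20.0
```

play_rows:
  motion:
    - [[0,0,0,0,0,0,-0.08],[0,0,0,0,0,0,-0.08],[0,0,0,0,0,0,-0.08],[0,0,-0.06,0,0,0,-0.08],[0,0,-0.2,0,0,0,-0.08],[0,0,-0.4,0,0,0,-0.08],[0,0,-0.54,0,0,0,-0.08],[-0.2,-0.1,-0.54,0,0,0,0.2],[-0.4,-0.2,-0.54,0,0,0,0.2],[-0.4,-0.2,-0.54,0,0,0,0.2]]

```text
time_s: 22.9
ee_pos: [0.4398, -0.1578, 0.2185]
eef_rot: [3.141, 0.001, 1.68]
force: [1.0, 0.8, -0.7]
grip_width: 0.0565
grip_force: 0.0
```

```bash
python3 pl.py .4008,-.3869,.22,96.2 .45,-.385,.25,96.2
```

```text
22.9 [ 0.43983919 -0.15776228  0.21853317] 0.05646825836932449
(0.4008, -0.3869, 0.22, 96.2) -> [-0.8942, -0.2548, -0.0053] [0.0, 0.0001, 0.0001]
(0.45, -0.385, 0.25, 96.2) -> [-0.9081, -0.0583, -0.1252] [0.0, 0.0001, 0.0001]
```

Next is a wrist look over the two that remain, since one has been knocked.

play_rows:
  motion:
    - [[-0.2,-0.01,-0.03,0,0,0,0.2],[-0.4,-0.03,-0.06,0,0,0,0.2],[-0.6,-0.04,-0.09,0,0,0,0.2],[-0.8,-0.05,-0.12,0,0,0,0.2],[-0.908,-0.058,-0.125,0,0,0,0.2],[-0.908,-0.058,-0.125,0,0,0,0.2],[-0.908,-0.058,-0.125,0,0,0,0.2]]

```text
time_s: 23.6
ee_pos: [0.452, -0.3819, 0.2489]
eef_rot: [-3.141, -0.001, 1.682]
force: [-0.1, 0.0, 0.1]
grip_width: 0.0565
grip_force: 0.0
```

```bash
python3 - <<'E'
from meas import *
c=snap("wrist","w3.png")
for b in caps(c): print(b[0],b[1],b[2],round(b[3],1))
E
```

```text
997 [267.5326 221.6199] [ 0.4011 -0.387   0.0696] 16.0
973 [363.6968 267.1151] [ 0.4907 -0.4042  0.07  ] 35.6
22 [206.4091 312.9091] [ 0.3796 -0.4334  0.0604] 64.4
64 [293.1875 338.1406] [ 0.4355 -0.5068  0.06  ] 7.5
```

View pics/w3.png

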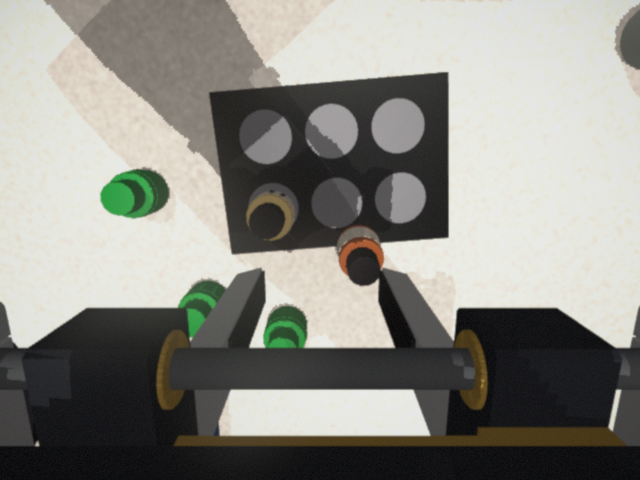

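The wrist view shows cream bottle F still in place at (268,222). The knocked brown bottle stands upright at the mat edge, cap at (363,267). The three greens stay excluded.

```bash
python3 - <<'E'
from meas import *
c=dict(np.load("last_wrist.npz")); P=cloud(c); f=c["frame"].astype(int)
m=(P[...,2]>.062)&(P[...,2]<.08)&(f.max(2)<75)&(np.hypot(P[...,0]-.496,P[...,1]+.42)<.03)
p=P[m]; print(len(p),p.mean(0),p.min(0),p.max(0),(p.min(0)+p.max(0))/2)
E
python3 pl.py .4008,-.3869,.22,96.2 .4008,-.3869,.066,96.2
```

```text
812 [ 0.4957 -0.4212  0.0678] [ 0.4807 -0.4376  0.062 ] [ 0.5114 -0.407   0.0721] [ 0.4961 -0.4223  0.0671]
23.65 [ 0.45212405 -0.38126398  0.24913915] 0.056234082349051445
(0.4008, -0.3869, 0.22, 96.2) -> [0.0004, -0.2065, 0.1166] [-0.0001, -0.0001, 0.0005]
(0.4008, -0.3869, 0.066, 96.2) -> [-0.0, -0.2063, 0.7326] [-0.0001, -0.0001, 0.0005]
```

play_rows:
  motion:
    - [[0,-0.1,0.1,0,0,0,0.2],[0,-0.206,0.2,0,0,0,0.2],[0,-0.206,0.38,0,0,0,0.2],[0,-0.206,0.55,0,0,0,0.2],[0,-0.206,0.67,0,0,0,0.2],[0,-0.206,0.732,0,0,0,0.2],[0,-0.206,0.732,0,0,0,0.2],[0,-0.206,0.732,0,0,0,-0.6],[0,-0.206,0.732,0,0,0,-0.6],[0,-0.206,0.732,0,0,0,-0.6]]

```text
time_s: 24.65
ee_pos: [0.4012, -0.388, 0.0677]
eef_rot: [3.14, 0.002, 1.682]
force: [0.9, -0.8, 0.2]
grip_width: 0.0358
grip_force: 0.0
```

play_rows:
  motion:
    - [[0,0,0,0,0,0,-0.6],[0,0,-0.06,0,0,0,-0.6],[0,0,-0.22,0,0,0,-0.6],[0,0,-0.4,0,0,0,-0.6],[0.08,0.04,-0.55,0,0,0,-0.6],[0.24,0.1,-0.62,0,0,0,-0.6],[0.42,0.17,-0.62,0,0,0,-0.6],[0.6,0.24,-0.62,0,0,0,-0.6],[0.7,0.28,-0.62,0,0,0,-0.6],[0.7,0.28,-0.62,0,0,0,-0.6]]

```text
time_s: 25.65
ee_pos: [0.4515, -0.2034, 0.2228]
eef_rot: [3.14, 0.0, 1.686]
force: [1.0, 0.0, -2.2]
grip_width: 0.0316
grip_force: 20.0
```

```bash
python3 pl.py .4853,-.1011,.22,96.2 .4853,-.1011,.085,96.2
```

```text
25.65 [ 0.45145378 -0.20337774  0.22280633] 0.031622752058508174
(0.4853, -0.1011, 0.22, 96.2) -> [0.3909, 0.1813, 0.0113] [0.0002, 0.0, 0.001]
(0.4853, -0.1011, 0.085, 96.2) -> [0.3911, 0.1807, 0.5513] [0.0002, 0.0, 0.001]
```

play_rows:
  motion:
    - [[0.18,0.08,0,0,0,0.001,-0.6],[0.32,0.15,0.01,0,0,0.001,-0.6],[0.391,0.181,0.01,0,0,0.001,-0.6],[0.391,0.181,0.03,0,0,0.001,-0.6],[0.391,0.181,0.15,0,0,0.001,-0.6],[0.391,0.181,0.3,0,0,0.001,-0.6],[0.391,0.181,0.43,0,0,0.001,-0.6],[0.391,0.181,0.51,0,0,0.001,-0.6],[0.391,0.181,0.53,0,0,0.001,-0.6],[0.391,0.181,0.537,0,0,0.001,-0.6]]

```text
time_s: 26.65
ee_pos: [0.4849, -0.1049, 0.0875]
eef_rot: [-3.141, 0.0, 1.675]
force: [0.3, 0.5, -0.6]
grip_width: 0.0312
grip_force: 20.0
```

play_rows:
  motion:
    - [[0,0,0.007,0,0,0,-0.6],[0,0,0.014,0,0,0,-0.6],[0,0,0.02,0,0,0,-0.6],[0,0,0.02,0,0,0,-0.6]]

```text
time_s: 27.05
ee_pos: [0.4855, -0.1043, 0.0842]
eef_rot: [3.14, 0.001, 1.676]
force: [-8.5, 0.4, 16.5]
grip_width: 0.0316
grip_force: 20.0
```

play_rows:
  motion:
    - [[0.006,0,-0.012,0,0,0,-0.6],[0.012,0,-0.012,0,0,0,-0.6],[0.012,0,-0.012,0,0,0,-0.6]]

```text
time_s: 27.35
ee_pos: [0.4848, -0.1008, 0.0854]
eef_rot: [3.141, 0.0, 1.676]
force: [0.4, 0.3, -0.3]
grip_width: 0.0314
grip_force: 20.0
```

```bash
python3 pl.py .4853,-.1011,.085,96.2; python3 -c "
from h import *
print(get_obs()['force'],get_obs()['eef_rot']); snap('wrist','w4.png')"
```

```text
27.35 [ 0.48475789 -0.10078378  0.0853916 ] 0.031373333728539884
(0.4853, -0.1011, 0.085, 96.2) -> [-0.0015, 0.002, 0.0016] [0.0001, 0.0, -0.0005]
[ 0.41380793  0.33680694 -0.33407491] [3.14123264e+00 1.16846280e-04 1.67615066e+00]
```

View pics/w4.png

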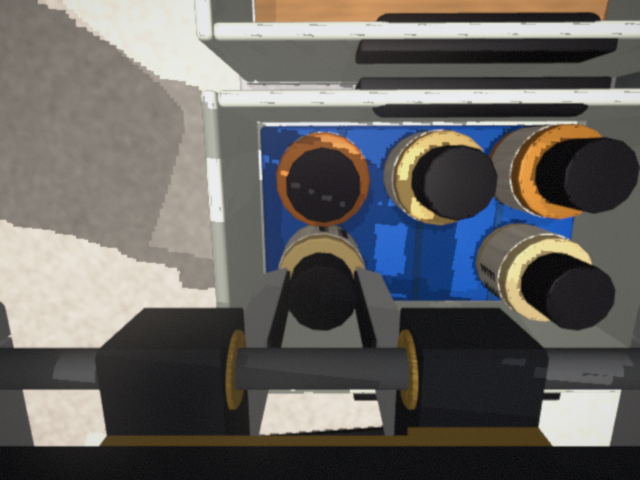

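The wrist view shows five bottles in the tub, all upright, with the held one at (322,290) in its cell. The force was only floor contact. I'll ease it down and release.

play_rows:
  motion:
    - [[0,0,0.003,0,0,0,-0.6],[0,0,0.003,0,0,0,-0.08],[0,0,0.003,0,0,0,-0.08],[0,0,0.003,0,0,0,-0.08],[0,0,-0.06,0,0,0,-0.08],[0,0,-0.2,0,0,0,-0.08],[0,0,-0.4,0,0,0,-0.08],[0,0,-0.54,0,0,0,-0.08],[-0.2,-0.0,-0.54,0,0,0,0.2],[-0.2,-0.0,-0.54,0,0,0,0.2]]

```text
time_s: 28.4
ee_pos: [0.4903, -0.1541, 0.2212]
eef_rot: [3.14, 0.002, 1.674]
force: [-0.2, 0.1, -0.0]
grip_width: 0.0549
grip_force: 0.0
```

```bash
python3 ck.py top; python3 pl.py .496,-.422,.2,96.2 .496,-.422,.066,96.2
```

```text
28.4 [ 0.4903 -0.1541  0.2212] 0.05490585013266343
tub 249 [313.9799 214.1004] [ 0.6345 -0.0566  0.0664]
tub 92 [324.3804 224.7826] [ 0.5985 -0.0849  0.0834]
tub 127 [305.9134 227.4016] [ 0.5919 -0.0346  0.0823]
tub 89 [302.5281 242.5169] [ 0.5523 -0.0252  0.0735]
tub 16 [321.  234.5] [ 0.5819 -0.0754  0.0438]
tub 19 [338.7895 238.3158] [ 0.5582 -0.1231  0.0905]
tub 125 [309.36  248.072] [ 0.5339 -0.0437  0.0831]
tub 24 [307.7083 257.625 ] [ 0.5158 -0.0382  0.0458]
tub 37 [308.6486 267.3514] [ 0.4811 -0.0416  0.0831]
top 132 [449.7652 263.5303] [ 0.4942 -0.4235  0.0708] 15.5
top 80 [522.1875 326.65  ] [ 0.32   -0.6005  0.0803] 22.1
lid handle 212 [167.6462 268.9528] ((489.7892150878906, 346.84039306640625), (90.14506530761719, 20.045955657958984), 11.630119323730469) 0.044429717066953534
28.45 [ 0.48985016 -0.15229773  0.2202934 ] 0.056068858647763176
(0.496, -0.422, 0.2, 96.2) -> [-1.0756, -0.086, 0.0815] [0.0, 0.0, -0.0009]
(0.496, -0.422, 0.066, 96.2) -> [-1.0755, -0.0862, 0.6175] [0.0, 0.0, -0.0009]
```

play_rows:
  motion:
    - [[-0.2,-0.016,0,0,0,-0.001,0.2],[-0.4,-0.032,0,0,0,-0.001,0.2],[-0.6,-0.048,0.0,0,0,-0.001,0.2],[-0.8,-0.064,0.0,0,0,-0.001,0.2],[-0.98,-0.08,0.0,0,0,-0.001,0.2],[-0.98,-0.08,0.0,0,0,-0.001,0.2],[-0.98,-0.08,0.0,0,0,-0.001,0.2],[-0.98,-0.08,0.0,0,0,-0.001,0.2]]

```text
time_s: 29.25
ee_pos: [0.4961, -0.395, 0.2201]
eef_rot: [-3.141, -0.001, 1.683]
force: [0.4, 0.0, -1.0]
grip_width: 0.0561
grip_force: 0.0
```

```bash
python3 - <<'E'
from meas import *
c=snap("wrist"); P=cloud(c); f=c["frame"].astype(int)
m=(P[...,2]>.062)&(P[...,2]<.08)&(f.max(2)<75)&(np.hypot(P[...,0]-.496,P[...,1]+.422)<.03)
p=P[m]; print(len(p),np.percentile(p[:,2],90),(p.min(0)+p.max(0))/2)
E
python3 pl.py .496,-.422,.066,96.2
```

```text
985 0.07003567718985748 [ 0.4962 -0.4223  0.067 ]
29.3 [ 0.49618991 -0.39495606  0.22036594] 0.056420618728060735
(0.496, -0.422, 0.066, 96.2) -> [-0.1075, -0.0129, 0.6174] [0.0, -0.0, 0.0007]
```

play_rows:
  motion:
    - [[-0.1,-0.013,0.1,0,0,0.001,0.2],[-0.109,-0.013,0.28,0,0,0.001,0.2],[-0.109,-0.013,0.44,0,0,0.001,0.2],[-0.109,-0.013,0.55,0,0,0.001,0.2],[-0.109,-0.013,0.617,0,0,0.001,0.2],[-0.109,-0.013,0.617,0,0,0.001,0.2],[-0.109,-0.013,0.617,0,0,0.001,-0.6],[-0.109,-0.013,0.617,0,0,0.001,-0.6],[-0.109,-0.013,0.617,0,0,0.001,-0.6],[-0.109,-0.013,0.617,0,0,0.001,-0.6]]

```text
time_s: 30.3
ee_pos: [0.4959, -0.4242, 0.0671]
eef_rot: [3.14, 0.001, 1.676]
force: [0.6, -0.0, 4.2]
grip_width: 0.0312
grip_force: 20.0
```

play_rows:
  motion:
    - [[0,0,0,0,0,0,-0.6],[0,0,-0.06,0,0,0,-0.6],[0,0,-0.22,0,0,0,-0.6],[0,0,-0.4,0,0,0,-0.6],[0.08,0.02,-0.55,0,0,0,-0.6],[0.24,0.06,-0.62,0,0,0,-0.6],[0.42,0.11,-0.62,0,0,0,-0.6],[0.6,0.16,-0.62,0,0,0,-0.6],[0.7,0.18,-0.62,0,0,0,-0.6],[0.7,0.18,-0.62,0,0,0,-0.6]]

```text
time_s: 31.3
ee_pos: [0.5223, -0.2422, 0.2222]
eef_rot: [3.141, 0.0, 1.679]
force: [0.2, 0.2, -0.9]
grip_width: 0.0311
grip_force: 20.0
```

```bash
python3 pl.py .543,-.0948,.22,96.2 .543,-.0948,.085,96.2
```

```text
31.3 [ 0.52227672 -0.24224641  0.22221971] 0.03108790772144861
(0.543, -0.0948, 0.22, 96.2) -> [0.5774, 0.1462, 0.009] [0.0001, 0.0, 0.0]
(0.543, -0.0948, 0.085, 96.2) -> [0.5774, 0.1458, 0.549] [0.0001, 0.0, 0.0]
```

play_rows:
  motion:
    - [[0.18,0.045,0,0,0,0,-0.6],[0.36,0.09,0.01,0,0,0,-0.6],[0.52,0.13,0.01,0,0,0,-0.6],[0.577,0.146,0.01,0,0,0,-0.6],[0.577,0.146,0.01,0,0,0,-0.6],[0.577,0.146,0.01,0,0,0,-0.6],[0.577,0.146,0.1,0,0,0,-0.6],[0.577,0.146,0.22,0,0,0,-0.6],[0.577,0.146,0.32,0,0,0,-0.6],[0.577,0.146,0.32,0,0,0,-0.6]]

```text
time_s: 32.3
ee_pos: [0.5415, -0.0992, 0.1381]
eef_rot: [-3.136, -0.002, 1.674]
force: [-0.5, -0.3, -0.4]
grip_width: 0.0314
grip_force: 20.0
```

```bash
python3 pl.py .543,-.0948,.085,96.2
```

```text
32.3 [ 0.54152041 -0.09916184  0.13806957] 0.03144287065247493
(0.543, -0.0948, 0.085, 96.2) -> [0.0164, 0.0088, 0.2123] [-0.0008, -0.0003, -0.0008]
```

play_rows:
  motion:
    - [[0.016,0.008,0.02,-0.0008,0,0,-0.6],[0.016,0.008,0.02,-0.0008,0,0,-0.6],[0.016,0.008,0.1,-0.0008,0,0,-0.6],[0.016,0.008,0.17,-0.0008,0,0,-0.6],[0.016,0.008,0.19,-0.0008,0,0,-0.6],[0.016,0.008,0.2,-0.0008,0,0,-0.6],[0.016,0.008,0.2,-0.0008,0,0,-0.6]]

```text
time_s: 33.0
ee_pos: [0.5489, -0.0996, 0.0971]
eef_rot: [3.124, 0.012, 1.675]
force: [3.8, -36.9, 24.7]
grip_width: 0.0313
grip_force: 47.3
```

```bash
python3 pl.py .543,-.0948,.084,96.2; python3 -c "
from h import *
print(get_obs()['force'])"
```

```text
33.0 [ 0.54890898 -0.09962807  0.09709791] 0.031250106757186646
(0.543, -0.0948, 0.084, 96.2) -> [0.0223, -0.0224, 0.0517] [0.0028, 0.002, -0.0006]
[  3.76401421 -36.91966292  24.67188992]
```

play_rows:
  motion:
    - [[0,0,-0.05,0,0,0,-0.6],[0,0,-0.15,0,0,0,-0.6],[0,0,-0.3,0,0,0,-0.6],[0,0,-0.45,0,0,0,-0.6],[0,0,-0.5,0,0,0,-0.6],[0,0,-0.5,0,0,0,-0.6]]

```text
time_s: 33.6
ee_pos: [0.5448, -0.094, 0.2183]
eef_rot: [3.132, 0.002, 1.676]
force: [0.2, -1.0, -1.8]
grip_width: 0.0312
grip_force: 22.6
```

```bash
python3 pl.py .543,-.0948,.22,96.2; python3 - <<'E'
from h import *
print(get_obs()['force'],get_obs()["eef_rot"]); c=snap('wrist','w5.png'); t=snap("top")
cv2.imwrite("pics/t5.png",cv2.resize(cv2.cvtColor(t["frame"][190:320,220:380],cv2.COLOR_RGB2BGR),None,fx=4,fy=4,interpolation=cv2.INTER_CUBIC))
E
```

```text
33.6 [ 0.54476357 -0.09397358  0.2182619 ] 0.031234813846633982
(0.543, -0.0948, 0.22, 96.2) -> [-0.0026, -0.0073, -0.007] [0.0015, 0.0002, -0.0005]
[ 0.24067791 -1.01180988 -1.75764084] [3.13245318e+00 1.54965909e-03 1.67590096e+00]
```

View pics/w5.png

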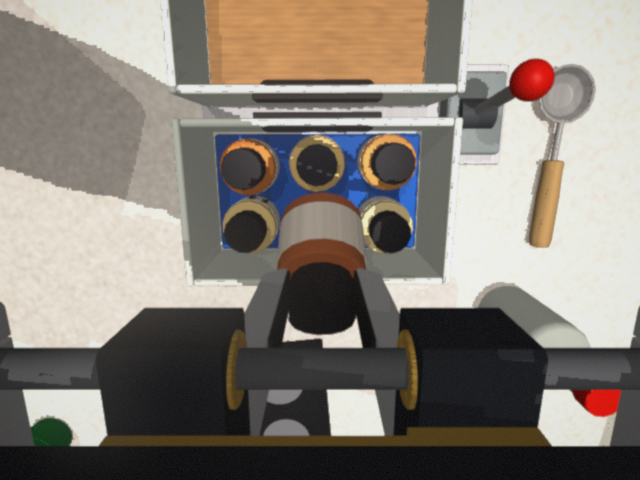

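The wrist view shows the held brown bottle at (322,270) tipped in the jaws, bottom toward +y. It rubbed the catch because I planned from an unsettled pose. The five in the tub look upright, caps at (242,168), (317,163), (394,163), (244,232) and (388,232). I'll measure the tilt next.

```bash
python3 - <<'E'
from meas import *
c=dict(np.load("last_wrist.npz")); o=get_obs()
c["T"]=c["T_tool_cam"]; P=cloud(c); f=c["frame"].astype(int)
def fit(m):
    p=P[m]; p=p[np.isfinite(p).all(1)]
    for _ in range(5):
        q=p.mean(0); n=np.linalg.svd(p-q,full_matrices=False)[2][2]; r=abs((p-q)@n); p=p[r<max(.0015,2*np.median(r))]
    return q,n*np.sign(n[2]),len(p),r.std()
v,u=np.mgrid[0:480,0:640]
m=(f.max(2)<60)&(np.hypot(u-322,v-298)<26)
print("cap plane",fit(m))
for vv in (205,215,225,240,255,265,272,280,290,300,310,320,328): print(vv,P[vv,322],f[vv,322])
# bottles in the tub, world
c=dict(np.load("last_wrist.npz")); P=cloud(c)
for uu,vv in((242,168),(317,163),(394,163),(244,232),(388,232)):
    m=(f.max(2)<75)&(np.hypot(u-uu,v-vv)<30)&(P[...,2]>.06)&(P[...,2]<.1); p=P[m]
    p=p[p[:,2]>np.percentile(p[:,2],90)-.004]; print(uu,vv,(p.min(0)+p.max(0))/2,np.percentile(p[:,2],[10,90]),np.ptp(p,0)[:2])
E
```

```text
cap plane (array([ 0.0032, -0.0001,  0.0014]), array([-0.6603, -0.0153,  0.7508]), 1156, np.float64(0.000543683498512565))
205 [ 0.0385 -0.      0.0324] [155 144 133]
215 [ 0.0343 -0.      0.027 ] [155 145 134]
225 [ 0.0303 -0.      0.0219] [154 144 131]
240 [ 0.0245 -0.      0.0145] [117  65  41]
255 [ 0.0185 -0.      0.0097] [103  55  29]
265 [ 0.013  -0.      0.0116] [35 29 30]
272 [ 0.0105 -0.      0.0088] [32 28 27]
280 [ 0.0081 -0.0001  0.0044] [31 27 26]
290 [ 0.0047 -0.0001  0.0006] [26 24 22]
300 [ 0.0016 -0.0001 -0.0035] [27 26 24]
310 [-0.0031 -0.0001 -0.0036] [24 22 24]
320 [-0.0113 -0.0001  0.0034] [26 26 27]
328 [-0.0183 -0.      0.0092] [26 23 23]
242 168 [ 0.4799 -0.0495  0.0852] [0.0847 0.0866] [0.031  0.0304]
317 163 [ 0.5364 -0.0406  0.0856] [0.0847 0.0866] [0.0302 0.0309]
394 163 [ 0.5946 -0.0339  0.0854] [0.0847 0.0866] [0.0306 0.0301]
244 232 [ 0.4845 -0.0995  0.0853] [0.0848 0.0866] [0.0308 0.0309]
388 232 [ 0.6002 -0.0877  0.0853] [0.0848 0.0866] [0.0299 0.031 ]
```

Tilt is about 39°, bottom toward tool +x, and the five in the tub stand upright at 85 mm. I'll carry the bottle back over the mat, tilt the tool so the bottle is vertical, set it down and regrip.

```bash
python3 pl.py .47,-.31,.22,96.2 .46,-.36,.22,96.2
```

```text
33.7 [ 0.54371355 -0.09365987  0.21491504] 0.03127678352050576
(0.47, -0.31, 0.22, 96.2) -> [-0.8296, -0.3839, -0.0222] [0.0006, -0.0001, -0.0005]
(0.46, -0.36, 0.22, 96.2) -> [-1.0243, -0.4447, -0.0225] [0.0006, -0.0001, -0.0005]
```

play_rows:
  motion:
    - [[-0.15,-0.07,-0.02,0,0,0,-0.6],[-0.3,-0.14,-0.022,0,0,0,-0.6],[-0.45,-0.21,-0.022,0,0,0,-0.6],[-0.6,-0.28,-0.022,0,0,0,-0.6],[-0.75,-0.35,-0.022,0,0,0,-0.6],[-0.9,-0.42,-0.022,0,0,0,-0.6],[-0.96,-0.44,-0.022,0,0,0,-0.6],[-0.96,-0.44,-0.022,0,-0.02,0,-0.6],[-0.96,-0.44,-0.022,0,-0.04,0,-0.6],[-0.96,-0.44,-0.022,0,-0.06,0,-0.6]]

```text
time_s: 34.7
ee_pos: [0.4598, -0.3436, 0.2197]
eef_rot: [3.136, 0.38, 1.675]
force: [0.4, -0.6, -0.5]
grip_width: 0.0314
grip_force: 22.7
```

play_rows:
  motion:
    - [[0,0,0,0,-0.02,0,-0.6],[0,0,0,0,-0.04,0,-0.6],[0,0,0,0,-0.048,0,-0.6],[0,0,0,0,-0.048,0,-0.6],[0,0,0,0,-0.048,0,-0.6],[0,0,0,0,-0.048,0,-0.6]]

```text
time_s: 35.3
ee_pos: [0.4599, -0.3441, 0.2208]
eef_rot: [3.135, 0.677, 1.671]
force: [-0.2, 0.8, -0.5]
grip_width: 0.0314
grip_force: 22.7
```

```bash
python3 - <<'E'
from meas import *
o=get_obs(); print(o["ee_pos"],o["eef_rot"],o["force"],o["qpos"]); A=rot(o)
c=snap("scene"); K=c["camera_matrix"]; p=np.linalg.inv(c["T"])@np.r_[o["ee_pos"],1]
u=K[0,2]+K[0,0]*p[0]/-p[2]; v=K[1,2]+K[1,1]*-p[1]/-p[2]; print(u,v)
u,v=int(u),int(v)
cv2.imwrite("pics/s6.png",cv2.resize(cv2.cvtColor(c["frame"][v-60:v+60,u-80:u+80],cv2.COLOR_RGB2BGR),None,fx=4,fy=4))
c=snap("wrist"); c["T"]=c["T_tool_cam"]; P=cloud(c)
for vv in (205,225,280,290,300,310,320,328): print(vv,P[vv,322])
z=.075
for h in(.1,.08): print(h,(A.T@(np.array([o["ee_pos"][0],o["ee_pos"][1],h])-o["ee_pos"])/.25).round(4))
E
```

```text
[ 0.4599 -0.3441  0.2208] [3.1351 0.6771 1.6715] [-0.2195  0.8033 -0.4615] [-0.477   0.2065  1.7835 -0.7405  0.8832 -0.1739]
208.07307998755934 238.71702849868515
205 [ 0.0382 -0.0001  0.0313]
225 [ 0.0301 -0.0001  0.0201]
280 [ 0.0074 -0.0001  0.0049]
290 [ 0.0044 -0.0001  0.0002]
300 [ 0.0014 -0.0001 -0.0041]
310 [-0.0038 -0.0001 -0.0032]
320 [-0.0118 -0.0001  0.0034]
328 [-0.0187 -0.0001  0.009 ]
0.1 [ 0.3027 -0.0024  0.3765]
0.08 [ 0.3528 -0.0028  0.4388]
```

View pics/s6.png

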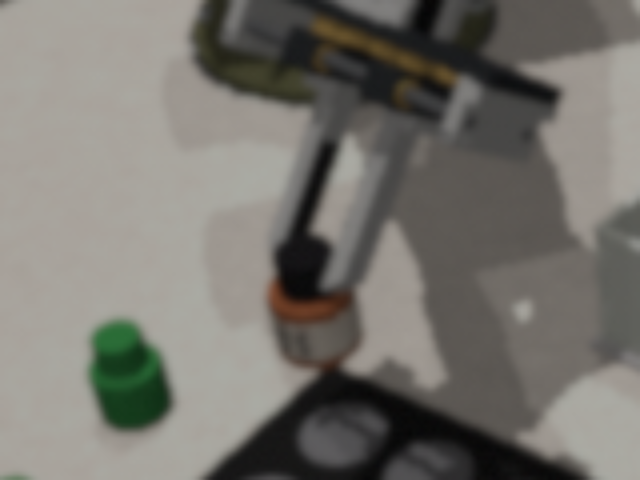

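The crop shows the held bottle now upright, with cap at (302,262) and body at (315,320), above the empty mat.

play_rows:
  motion:
    - [[0.08,0,0.1,0,0,0,-0.6],[0.18,-0.001,0.225,0,0,0,-0.6],[0.28,-0.002,0.35,0,0,0,-0.6],[0.34,-0.003,0.423,0,0,0,-0.6],[0.365,-0.003,0.454,0,0,0,-0.6],[0.375,-0.003,0.467,0,0,0,-0.6],[0.38,-0.003,0.473,0,0,0,-0.6],[0.38,-0.003,0.473,0,0,0,-0.6]]

```text
time_s: 36.2
ee_pos: [0.4603, -0.3445, 0.0703]
eef_rot: [3.133, 0.68, 1.671]
force: [0.6, 0.4, -0.9]
grip_width: 0.0311
grip_force: 22.7
```

play_rows:
  motion:
    - [[0.0025,0,0.0031,0,0,0,-0.6],[0.005,0,0.0062,0,0,0,-0.6],[0.005,0,0.0062,0,0,0,-0.6]]

```text
time_s: 36.5
ee_pos: [0.4599, -0.3443, 0.0675]
eef_rot: [3.135, 0.679, 1.672]
force: [-0.0, 0.4, -1.5]
grip_width: 0.0312
grip_force: 22.7
```

play_rows:
  motion:
    - [[0.0025,0,0.0031,0,0,0,-0.6],[0.005,0,0.0062,0,0,0,-0.6],[0.005,0,0.0062,0,0,0,-0.6]]

```text
time_s: 36.8
ee_pos: [0.4598, -0.3442, 0.0651]
eef_rot: [3.135, 0.678, 1.672]
force: [-0.2, 0.1, -1.1]
grip_width: 0.0314
grip_force: 22.7
```

play_rows:
  motion:
    - [[0.0025,0,0.0031,0,0,0,-0.6],[0.004,0,0.005,0,0,0,-0.6],[0.004,0,0.005,0,0,0,-0.6]]

```text
time_s: 37.1
ee_pos: [0.46, -0.3444, 0.064]
eef_rot: [3.135, 0.679, 1.672]
force: [-0.3, -0.2, 2.3]
grip_width: 0.0313
grip_force: 23.1
```

play_rows:
  motion:
    - [[0,0,0,0,0,0,-0.1],[0,0,0,0,0,0,0.2],[0,0,0,0,0,0,0.2],[0,0,0,0,0,0,0.2],[0,0,-0.06,0,0,0,0.2],[0,0,-0.15,0,0,0,0.2],[0,0,-0.3,0,0,0,0.2],[0,0,-0.48,0,0,0,0.2],[0,0,-0.6,0,0,0,0.2]]

```text
time_s: 38.0
ee_pos: [0.4493, -0.2493, 0.1822]
eef_rot: [3.134, 0.678, 1.671]
force: [0.2, -0.4, -0.6]
grip_width: 0.0565
grip_force: 0.0
```

play_rows:
  motion:
    - [[0,0,0,0,0.02,0,0.2],[0,0,0,0,0.04,0,0.2],[0,0,0,0,0.06,0,0.2],[0,0,0,0,0.08,0,0.2],[0,0,0,0,0.1,0,0.2],[0,0,0,0,0.108,0,0.2],[0,0,0,0,0.108,0,0.2]]

```text
time_s: 38.7
ee_pos: [0.4492, -0.2515, 0.18]
eef_rot: [3.137, -0.001, 1.674]
force: [-0.4, 0.4, -0.4]
grip_width: 0.0561
grip_force: 0.0
```

```bash
python3 ck.py top wrist; python3 pl.py .46,-.36,.19,96.2
```

```text
38.7 [ 0.4492 -0.2515  0.18  ] 0.05614174717806974
tub 233 [313.3906 213.9742] [ 0.6342 -0.0549  0.0684]
tub 25 [336.08 219.52] [ 0.6176 -0.1174  0.0684]
tub 124 [325.7097 225.25  ] [ 0.5973 -0.0885  0.0828]
tub 126 [305.8571 227.3095] [ 0.5921 -0.0344  0.0828]
tub 58 [339.0862 241.7414] [ 0.5489 -0.1237  0.0901]
tub 38 [325.1053 235.0526] [ 0.5801 -0.0869  0.044 ]
tub 77 [301.3377 242.8831] [ 0.5504 -0.0221  0.077 ]
tub 124 [308.6048 248.2339] [ 0.5333 -0.0417  0.0835]
tub 25 [309.28 258.24] [ 0.5141 -0.0425  0.0453]
tub 124 [330.6532 266.9516] [ 0.4814 -0.1002  0.0836]
tub 122 [311.918 268.877] [ 0.4768 -0.0503  0.0832]
tub 47 [335.9149 282.8298] [ 0.4416 -0.114   0.065 ]
top 22 [363.0909 183.7727] [ 0.7256 -0.1929  0.0615] 7.7
top 88 [522.0795 326.3977] [ 0.3198 -0.5994  0.0799] 22.0
lid handle 213 [167.6291 268.8779] ((489.31500244140625, 347.31341552734375), (88.27472686767578, 19.098922729492188), 11.044350624084473) 0.04420438352995504
wrist 118 [322.8729 345.9576] [ 0.4457 -0.2227  0.272 ] 2.4
38.8 [ 0.44920333 -0.2506082   0.18005489] 0.056500441993485355
(0.46, -0.36, 0.19, 96.2) -> [-0.4397, -0.0026, -0.0392] [0.0007, 0.0002, -0.0005]
```

```bash
python3 - <<'E'
from h import *
t=dict(np.load("last_top.npz"));w=dict(np.load("last_wrist.npz"))
a=cv2.resize(t["frame"][220:340,350:510],(400,300)); b=cv2.resize(w["frame"],(400,300))
cv2.imwrite("pics/m7.png",cv2.cvtColor(np.hstack([a,b]),cv2.COLOR_RGB2BGR))
E
```

```text
(no output)
```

View pics/m7.png

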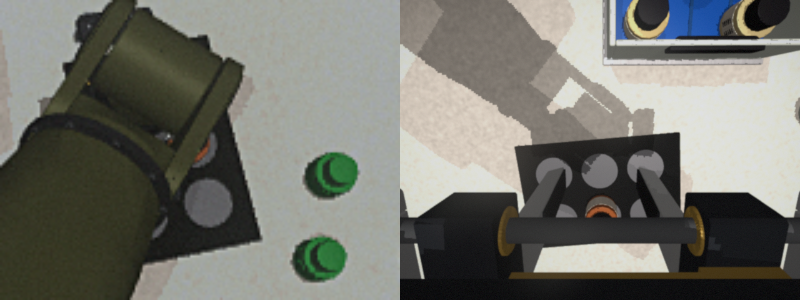

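The composite shows the bottle upright on the mat at (600,210) in the right half, merely hidden by the gripper bar. I'll back up for a clear view.

play_rows:
  motion:
    - [[-0.1,0,-0.1,0.0007,0,0,0.2],[-0.25,0,-0.2,0.0007,0,0,0.2],[-0.35,0,-0.3,0.0007,0,0,0.2],[-0.35,0,-0.3,0.0007,0,0,0.2],[-0.35,0,-0.3,0.0007,0,0,0.2],[-0.35,0,-0.3,0.0007,0,0,0.2]]

```text
time_s: 39.4
ee_pos: [0.4581, -0.3364, 0.2544]
eef_rot: [-3.141, -0.001, 1.677]
force: [-0.6, -0.2, -0.0]
grip_width: 0.0563
grip_force: 0.0
```

```bash
python3 ck.py wrist; python3 pl.py .46,-.36,.22,96.2
```

```text
39.4 [ 0.4581 -0.3364  0.2544] 0.05628359584113177
wrist 910 [323.6912 242.8396] [ 0.4612 -0.3575  0.0696] 15.9
39.45 [ 0.45814271 -0.33646154  0.25445972] 0.05601070589784898
(0.46, -0.36, 0.22, 96.2) -> [-0.0945, -0.0025, 0.1378] [-0.0001, -0.0001, -0.0003]
```

play_rows:
  motion:
    - [[-0.085,0.003,0.15,0,0,0,0.2],[-0.085,0.003,0.32,0,0,0,0.2],[-0.085,0.003,0.5,0,0,0,0.2],[-0.085,0.003,0.6,0,0,0,0.2],[-0.085,0.003,0.7,0,0,0,0.2],[-0.085,0.003,0.752,0,0,0,0.2],[-0.085,0.003,0.752,0,0,0,0.2],[-0.085,0.003,0.752,0,0,0,-0.6],[-0.085,0.003,0.752,0,0,0,-0.6],[-0.085,0.003,0.752,0,0,0,-0.6]]

```text
time_s: 40.45
ee_pos: [0.4617, -0.359, 0.0685]
eef_rot: [3.14, 0.001, 1.676]
force: [-0.6, -0.4, -0.1]
grip_width: 0.036
grip_force: 0.0
```

play_rows:
  motion:
    - [[0,0,0,0,0,0,-0.6],[0,0,-0.06,0,0,0,-0.6],[0,0,-0.22,0,0,0,-0.6],[0,0,-0.4,0,0,0,-0.6],[0.08,0.03,-0.55,0,0,0,-0.6],[0.24,0.08,-0.62,0,0,0,-0.6],[0.42,0.14,-0.62,0,0,0,-0.6],[0.6,0.2,-0.62,0,0,0,-0.6],[0.78,0.27,-0.62,0,0,0,-0.6],[0.9,0.35,-0.62,0,0,0,-0.6]]

```text
time_s: 41.45
ee_pos: [0.5246, -0.1232, 0.224]
eef_rot: [3.14, 0.0, 1.677]
force: [0.5, 0.1, -1.7]
grip_width: 0.0316
grip_force: 20.0
```

play_rows:
  motion:
    - [[0.06,0.04,0,0,0,0,-0.6],[0.12,0.08,0,0,0,0,-0.6],[0.12,0.08,0,0,0,0,-0.6],[0.12,0.08,0,0,0,0,-0.6],[0.12,0.08,0,0,0,0,-0.6],[0.12,0.08,0,0,0,0,-0.6]]

```text
time_s: 42.05
ee_pos: [0.5411, -0.0946, 0.2227]
eef_rot: [3.141, 0.0, 1.675]
force: [0.3, -1.0, -1.8]
grip_width: 0.0318
grip_force: 20.0
```

```bash
python3 pl.py .543,-.0948,.22,96.2; python3 -c "
from h import *
c=snap('wrist');c['T']=c['T_tool_cam'];P=cloud(c)
for v in(230,240,260,280,300,310,320): print(v,P[v,322],c['frame'][v,322])"
```

```text
42.05 [ 0.54107778 -0.09458304  0.22271424] 0.031751589851378055
(0.543, -0.0948, 0.22, 96.2) -> [-0.0017, 0.0075, 0.0109] [0.0001, 0.0, -0.0007]
230 [ 2.47409158e-02 -5.81003348e-06  3.57799639e-02] [114 107 100]
240 [ 2.22123392e-02 -2.55420895e-05  2.38831734e-02] [129  73  48]
260 [ 1.71484910e-02 -5.50412358e-05  6.10128933e-03] [31 25 25]
280 [ 9.99080599e-03 -6.66269116e-05 -8.67777923e-04] [33 31 33]
300 [ 1.62487032e-04 -6.53671813e-05 -7.98567753e-05] [25 28 27]
310 [-4.34271668e-03 -6.67269318e-05 -8.87357113e-04] [29 29 25]
320 [-9.44533759e-03 -6.60754853e-05 -4.79840963e-04] [28 29 26]
```

play_rows:
  motion:
    - [[0.002,0.007,0.05,0,0,0,-0.6],[0.002,0.007,0.13,0,0,0,-0.6],[0.002,0.007,0.22,0,0,0,-0.6],[0.002,0.007,0.31,0,0,0,-0.6],[0.002,0.007,0.33,0,0,0,-0.6],[0.002,0.007,0.33,0,0,0,-0.6]]

```text
time_s: 42.7
ee_pos: [0.5428, -0.0932, 0.1392]
eef_rot: [-3.141, -0.001, 1.676]
force: [-0.0, 0.3, -0.7]
grip_width: 0.0316
grip_force: 20.0
```

```bash
python3 pl.py .543,-.0943,.085,96.2
```

```text
42.7 [ 0.54277052 -0.09320374  0.1391905 ] 0.03158295726901865
(0.543, -0.0943, 0.085, 96.2) -> [-0.0046, 0.0007, 0.2168] [-0.0002, -0.0001, -0.0005]
```

play_rows:
  motion:
    - [[-0.004,0,0.06,0,0,0,-0.6],[-0.004,0,0.12,0,0,0,-0.6],[-0.004,0,0.17,0,0,0,-0.6],[-0.004,0,0.195,0,0,0,-0.6],[-0.004,0,0.205,0,0,0,-0.6],[-0.004,0,0.205,0,0,0,-0.6],[-0.004,0,0.205,0,0,0,-0.6]]

```text
time_s: 43.4
ee_pos: [0.5436, -0.0942, 0.0894]
eef_rot: [3.14, 0.0, 1.676]
force: [-0.3, 0.3, -1.1]
grip_width: 0.0316
grip_force: 20.0
```

play_rows:
  motion:
    - [[0,0,0.006,0,0,0,-0.6],[0,0,0.012,0,0,0,-0.6],[0,0,0.012,0,0,0,-0.6]]

```text
time_s: 43.7
ee_pos: [0.5432, -0.0942, 0.0856]
eef_rot: [3.141, -0.0, 1.676]
force: [0.0, 0.2, -0.8]
grip_width: 0.0317
grip_force: 20.0
```

play_rows:
  motion:
    - [[0,0,0.004,0,0,0,-0.6],[0,0,0.004,0,0,0,-0.6],[0,0,0.004,0,0,0,-0.1],[0,0,0.004,0,0,0,-0.1],[0,0,0.004,0,0,0,-0.1],[0,0,-0.06,0,0,0,-0.1],[0,0,-0.2,0,0,0,-0.1],[0,0,-0.4,0,0,0,-0.1],[0,0,-0.6,0,0,0,-0.1],[0,0,-0.7,0,0,0,-0.1]]

```text
time_s: 44.7
ee_pos: [0.5438, -0.0943, 0.2653]
eef_rot: [3.136, 0.002, 1.676]
force: [0.2, 0.6, 0.7]
grip_width: 0.0423
grip_force: 0.0
```

play_rows:
  motion:
    - [[-0.1,0,0,0,0,0,0.3],[-0.2,0,0,0,0,0,0.3],[-0.2,0,0,0,0,0,0.3],[-0.2,0,0,0,0,0,0.3]]

```text
time_s: 45.1
ee_pos: [0.5482, -0.1439, 0.2604]
eef_rot: [3.141, -0.0, 1.675]
force: [-0.1, -0.3, 0.4]
grip_width: 0.0613
grip_force: 0.0
```

```bash
python3 - <<'E'
from meas import *
c=snap("wrist","w8.png"); P=cloud(c); f=c["frame"].astype(int)
C=np.array([.5402,-.069]); a=np.radians(6.2); ux=np.array([np.cos(a),np.sin(a)]); uy=np.array([-ux[1],ux[0]])
q=(P[...,:2]-C)
A=q@ux; B=q@uy
for i in(-58,0,58):
    for j in(-26,26):
        m=(np.hypot(A*1e3-i,B*1e3-j)<20)&(P[...,2]>.078)&(P[...,2]<.092)&(f.max(2)<75)
        p=P[m]; s=np.c_[A[m],B[m]]*1e3; print(i,j,len(p),np.percentile(p[:,2],[5,95]).round(4),((s.min(0)+s.max(0))/2).round(1),np.ptp(s,0).round(1))
E
python3 pl.py .52,.1,.27,96.2; python3 pl.py .489,.347,.2,190.9; python3 ck.py top | grep lid
```

```text
-58 -26 1009 [0.0842 0.0869] [-58.2 -24.8] [30.4 29.2]
-58 26 1135 [0.0841 0.0869] [-57.8  25.2] [30.8 30.8]
0 -26 1024 [0.0845 0.087 ] [ -0.  -24.2] [30.5 30.9]
0 26 1081 [0.0843 0.0869] [-0.7 27.7] [29.4 30.2]
58 -26 1013 [0.0841 0.0869] [ 57.5 -25.7] [30.3 30. ]
58 26 1129 [0.084  0.0869] [57.6 29.1] [29.6 30.3]
45.15 [ 0.54828673 -0.1434532   0.26049309] 0.06136171258660666
(0.52, 0.1, 0.27, 96.2) -> [0.9803, -0.0104, -0.0377] [0.0, -0.0001, -0.0005]
45.15 [ 0.54828673 -0.1434532   0.26049309] 0.06136171258660666
(0.489, 0.347, 0.2, 190.9) -> [1.9758, -0.0302, 0.2426] [0.0001, -0.0, -0.2636]
lid handle 213 [167.6808 268.8451] ((488.91192626953125, 346.6795654296875), (87.4623794555664, 19.56964111328125), 10.14941692352295) 0.04435640798494367
```

View pics/w8.png

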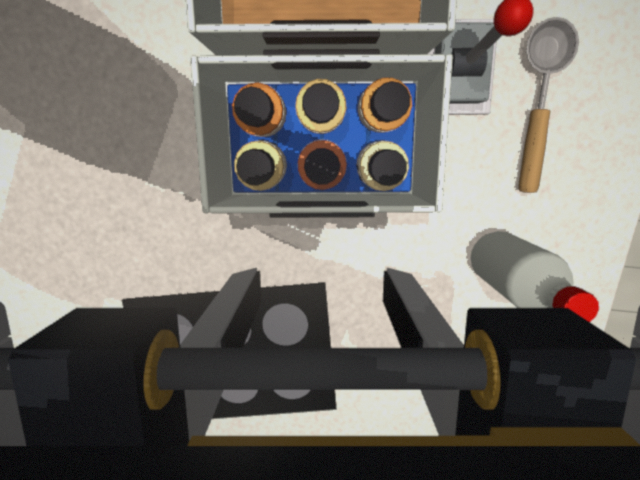

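The wrist view shows all six bottles upright in the blue tub, caps from (258,105) to (385,163), tops flat at 85–86 mm. Now the lid.

play_rows:
  motion:
    - [[0.15,0,-0.03,0,0,-0.023,0.3],[0.3,0,-0.04,0,0,-0.046,0.3],[0.45,-0.01,-0.04,0,0,-0.069,0.3],[0.6,-0.01,-0.04,0,0,-0.092,0.3],[0.75,-0.01,-0.04,0,0,-0.115,0.3],[0.9,-0.01,-0.04,0,0,-0.138,0.3],[0.98,-0.01,-0.04,0,0,-0.161,0.3],[0.98,-0.01,-0.04,0,0,-0.184,0.3],[0.98,-0.01,-0.04,0,0,-0.207,0.3],[0.98,-0.01,-0.04,0,0,-0.23,0.3]]

```text
time_s: 46.2
ee_pos: [0.5198, 0.1005, 0.2708]
eef_rot: [3.141, 0.001, 3.129]
force: [-0.1, 0.0, -0.3]
grip_width: 0.0613
grip_force: 0.0
```

play_rows:
  motion:
    - [[0,0,0,0,0,-0.02,0.3],[0,0,0,0,0,-0.034,0.3],[0,0,0,0,0,-0.034,0.3],[0,0,0,0,0,-0.034,0.3]]

```text
time_s: 46.6
ee_pos: [0.52, 0.1, 0.2708]
eef_rot: [3.142, 0.001, -2.951]
force: [-0.4, 0.3, 0.4]
grip_width: 0.0611
grip_force: 0.0
```

```bash
python3 pl.py .489,.28,.25,190.9 .489,.347,.2,190.9
```

```text
46.6 [0.51998425 0.09995101 0.2707548 ] 0.0610657259587847
(0.489, 0.28, 0.25, 190.9) -> [-0.0149, 0.7306, 0.083] [0.0, 0.0001, 0.0001]
(0.489, 0.347, 0.2, 190.9) -> [-0.0657, 0.9938, 0.2831] [0.0, 0.0001, 0.0001]
```

play_rows:
  motion:
    - [[-0.01,0.18,0.02,0,0,0,0.0],[-0.02,0.36,0.04,0,0,0,0.0],[-0.03,0.54,0.06,0,0,0,0.0],[-0.05,0.72,0.08,0,0,0,0.0],[-0.06,0.87,0.08,0,0,0,0.0],[-0.066,0.99,0.08,0,0,0,0.0],[-0.066,0.99,0.08,0,0,0,0.0],[-0.066,0.99,0.08,0,0,0,0.0],[-0.066,0.99,0.08,0,0,0,0.0],[-0.066,0.99,0.08,0,0,0,0.0]]

```text
time_s: 47.6
ee_pos: [0.4892, 0.3447, 0.2509]
eef_rot: [-3.142, 0.001, -2.95]
force: [0.3, 0.6, -0.5]
grip_width: 0.047
grip_force: 0.0
```

```bash
python3 - <<'E'
from meas import *
c=snap("wrist","w9.png"); P=cloud(c); hsv=cv2.cvtColor(c["frame"],cv2.COLOR_RGB2HSV)
m=(hsv[...,0]>=3)&(hsv[...,0]<=18)&(hsv[...,1]>140)&(P[...,2]>.036)&(P[...,2]<.055)
for a,cen,p in blobs(P,m,200): print("handle",a,cen,rect(p),np.median(p[:,2]))
m=(P[...,2]>.015)&(P[...,2]<.025)
for a,cen,p in blobs(P,m,1000): print("plate",a,cen,rect(p),np.median(p[:,2]))
print(get_obs()["ee_pos"],get_obs()["eef_rot"])
E
python3 pl.py .489,.347,.041,190.9
```

```text
handle 1731 [324.3432 216.4899] ((489.35491943359375, 347.7978210449219), (87.72801971435547, 18.877105712890625), 10.725400924682617) 0.044359299457467805
plate 9462 [ 26.172  194.6923] ((529.087158203125, 43.312618255615234), (191.50677490234375, 60.17842102050781), 5.581430435180664) 0.021937879583601355
plate 20919 [324.0249 203.252 ] ((490.0957336425781, 347.8027648925781), (205.64244079589844, 126.27189636230469), 10.537989616394043) 0.02070275633082924
[0.4892 0.3447 0.2509] [-3.1416  0.0009 -2.9502]
47.65 [0.48921541 0.34472825 0.25092592] 0.04698896689087439
(0.489, 0.347, 0.041, 190.9) -> [-0.0002, 0.0091, 0.8397] [-0.0, 0.0001, 0.0002]
```

play_rows:
  motion:
    - [[-0.005,0.012,0.15,0,0,0,0.0],[-0.005,0.012,0.33,0,0,0,0.0],[-0.005,0.012,0.51,0,0,0,0.0],[-0.005,0.012,0.66,0,0,0,0.0],[-0.005,0.012,0.76,0,0,0,0.0],[-0.005,0.012,0.81,0,0,0,0.0],[-0.005,0.012,0.833,0,0,0,0.0],[-0.005,0.012,0.836,0,0,0,0.0],[-0.005,0.012,0.836,0,0,0,0.0]]
  grip_force: 40

```text
time_s: 48.55
ee_pos: [0.4903, 0.349, 0.043]
eef_rot: [3.141, 0.002, -2.949]
force: [0.4, 0.3, 0.1]
grip_width: 0.0472
grip_force: 0.0
```

play_rows:
  motion:
    - [[0,0,0,0,0,0,-0.9],[0,0,0,0,0,0,-0.9],[0,0,0,0,0,0,-0.9],[0,0,0,0,0,0,-0.9],[0,0,0,0,0,0,-0.9],[0,0,0,0,0,0,-0.9]]

```text
time_s: 49.15
ee_pos: [0.4898, 0.3488, 0.042]
eef_rot: [-3.142, 0.001, -2.949]
force: [-0.2, -1.6, 5.2]
grip_width: 0.0196
grip_force: 40.0
```

play_rows:
  motion:
    - [[0,0,-0.04,0,0,0,-0.9],[0,0,-0.15,0,0,0,-0.9],[0,0,-0.3,0,0,0,-0.9],[0,0,-0.45,0,0,0,-0.9],[0,0,-0.6,0,0,0,-0.9],[0,0,-0.75,0,0,0,-0.9],[0,0,-0.84,0,0,0,-0.9],[0,0,-0.84,0,0,0,-0.9],[0,0,-0.84,0,0,0,-0.9]]

```text
time_s: 50.05
ee_pos: [0.4893, 0.3486, 0.2508]
eef_rot: [-3.141, -0.0, -2.949]
force: [-0.1, 0.1, -2.4]
grip_width: 0.0203
grip_force: 40.0
```

```bash
python3 pl.py .52,.13,.25,186.2 .5402,-.069,.25,186.2
```

```text
50.05 [0.48925236 0.34856182 0.25075037] 0.020260063057517375
(0.52, 0.13, 0.25, 186.2) -> [0.047, -0.8816, 0.0033] [-0.0001, -0.0001, 0.0135]
(0.5402, -0.069, 0.25, 186.2) -> [0.1205, -1.6783, 0.0037] [-0.0001, -0.0001, 0.0135]
```

play_rows:
  motion:
    - [[0.005,-0.1,0,0,0,0.003,-0.9],[0.015,-0.24,0,0,0,0.006,-0.9],[0.02,-0.38,0,0,0,0.009,-0.9],[0.03,-0.52,0,0,0,0.0135,-0.9],[0.036,-0.66,0,0,0,0.0135,-0.9],[0.042,-0.8,0,0,0,0.0135,-0.9],[0.047,-0.88,0.003,0,0,0.0135,-0.9],[0.047,-0.88,0.003,0,0,0.0135,-0.9]]

```text
time_s: 50.85
ee_pos: [0.5199, 0.1284, 0.2489]
eef_rot: [-3.141, -0.003, -3.036]
force: [0.1, -0.2, -1.8]
grip_width: 0.0196
grip_force: 40.0
```

play_rows:
  motion:
    - [[0,-0.12,0,0,0,0,-0.9],[0.001,-0.26,0,0,0,0,-0.9],[0.003,-0.4,0,0,0,0,-0.9],[0.004,-0.54,0,0,0,0,-0.9],[0.005,-0.66,0,0,0,0,-0.9],[0.006,-0.75,0,0,0,0,-0.9],[0.006,-0.8,0,0,0,0,-0.9],[0.006,-0.8,0,0,0,0,-0.9],[0.006,-0.8,0,0,0,0,-0.9],[0.006,-0.8,0,0,0,0,-0.9]]

```text
time_s: 51.85
ee_pos: [0.5403, -0.0672, 0.2508]
eef_rot: [3.141, 0.0, -3.032]
force: [0.1, -0.0, -2.4]
grip_width: 0.0198
grip_force: 40.0
```

```bash
python3 - <<'E'
from meas import *
o=get_obs(); print(o["ee_pos"],o["eef_rot"],o["force"])
c=snap("wrist","w10.png"); P=cloud(c)
for zr in((.222,.235),(.236,.262)):
    m=(P[...,2]>zr[0])&(P[...,2]<zr[1])&(np.hypot(P[...,0]-.54,P[...,1]+.069)<.13)
    for a,cen,p in blobs(P,m,300): print(zr,a,cen,rect(p),np.percentile(p[:,2],[5,50,95]))
T=np.array(c["T_tool_cam"]);c["T"]=T;Pt=cloud(c)
m=(Pt[...,2]>.015)&(Pt[...,2]<.03)
for a,cen,p in blobs(Pt,m,300):
    n=np.linalg.lstsq(np.c_[p[:,:2],np.ones(len(p))],p[:,2],rcond=None)[0]; print("plate in tool",a,rect(p),n)
E
python3 pl.py .5402,-.069,.16,186.2
```

```text
[ 0.5403 -0.0672  0.2508] [ 3.1413  0.0003 -3.0321] [ 0.1452 -0.0309 -2.4281]
(0.222, 0.235) 55797 [321.7015 173.6221] ((495.77972412109375, -71.69605255126953), (116.52656555175781, 126.75309753417969), 5.949767589569092) [0.2284 0.2295 0.2306]
(0.222, 0.235) 3496 [321.4748 413.1791] ((615.3211059570312, -58.78533172607422), (30.79363250732422, 45.72315216064453), 5.9541192054748535) [0.2286 0.2294 0.2304]
(0.236, 0.262) 7688 [321.4828 273.6661] ((530.4331665039062, -68.03013610839844), (40.948238372802734, 69.76068115234375), 76.10493469238281) [0.2453 0.2532 0.2554]
plate in tool 55810 ((44.770851135253906, 0.4148521423339844), (116.52743530273438, 126.75298309326172), 0.321746826171875) [-0.0003  0.0002  0.0213]
plate in tool 3496 ((-75.4664306640625, 0.19019699096679688), (30.792726516723633, 45.72310256958008), 0.31717658042907715) [-0.0056 -0.0002  0.0209]
51.9 [ 0.5403533 -0.0673327  0.250899 ] 0.01972486711376544
(0.5402, -0.069, 0.16, 186.2) -> [0.0015, -0.0066, 0.3636] [0.0, 0.0001, 0.0002]
```

View pics/w10.png

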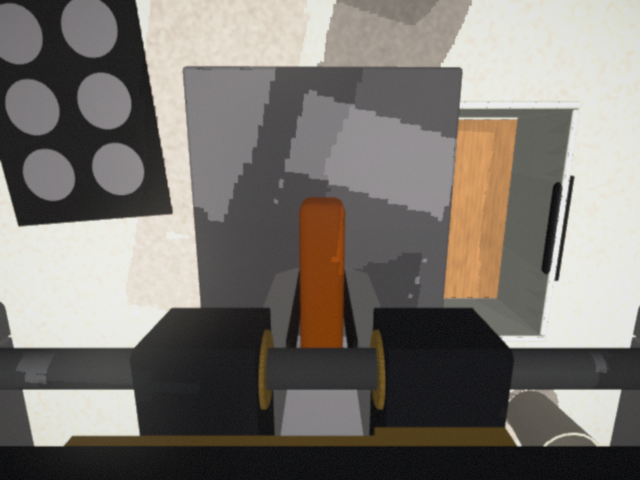

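The wrist view shows the grey lid held level, with the handle at (322,275). In tool coordinates it is centred to within 0.5 mm and level. I'll lower it to just above the rim.

play_rows:
  motion:
    - [[0.0015,-0.007,0.05,0,0,-0.0005,-0.9],[0.0015,-0.007,0.15,0,0,-0.0005,-0.9],[0.0015,-0.007,0.26,0,0,-0.0005,-0.9],[0.0015,-0.007,0.33,0,0,-0.0005,-0.9],[0.0015,-0.007,0.36,0,0,-0.0005,-0.9],[0.0015,-0.007,0.36,0,0,-0.0005,-0.9],[0.0015,-0.007,0.36,0,0,-0.0005,-0.9],[0.0015,-0.007,0.36,0,0,-0.0005,-0.9]]
  grip_force: 60

```text
time_s: 52.7
ee_pos: [0.5406, -0.0702, 0.1619]
eef_rot: [-3.141, 0.002, -3.03]
force: [-0.1, -0.3, -2.2]
grip_width: 0.0195
grip_force: 60.0
```

```bash
python3 pl.py .5402,-.0693,.145,186.2; python3 - <<'E'
from meas import *
for n in("top","scene"):
    c=snap(n); P=cloud(c)
    for nm,lo,hi in(("plate",.13,.15),("rims",.097,.107)):
        m=(P[...,2]>lo)&(P[...,2]<hi)&(abs(P[...,0]-.54)<.2)&(abs(P[...,1])<.2)
        for a,cen,p in blobs(P,m,250): print(n,nm,a,cen,rect(p),np.percentile(p[:,2],[5,50,95]))
E
```

```text
52.7 [ 0.54063746 -0.07022782  0.16193714] 0.019534358691252394
(0.5402, -0.0693, 0.145, 186.2) -> [0.0015, 0.0039, 0.0677] [-0.0001, 0.0003, 0.0005]
top plate 316 [342.1582 261.9525] ((494.15008544921875, -128.3480682373047), (30.778488159179688, 105.51403045654297), 89.13107299804688) [0.1363 0.1401 0.1438]
scene plate 2151 [325.0437 229.4426] ((541.952392578125, -69.49490356445312), (206.3644561767578, 130.47215270996094), 6.212485313415527) [0.1379 0.1403 0.1427]
scene rims 293 [369.8294 208.3549] ((527.6671142578125, 73.45689392089844), (200.79974365234375, 128.9540252685547), 5.088996410369873) [0.0977 0.1012 0.1046]
scene rims 412 [323.034  249.2354] ((541.60791015625, -72.59850311279297), (206.47799682617188, 128.33084106445312), 7.446732044219971) [0.0978 0.1014 0.1039]
```

play_rows:
  motion:
    - [[0.0015,0.004,0.02,0,0,0,-0.9],[0.0015,0.004,0.04,0,0,0,-0.9],[0.0015,0.004,0.06,0,0,0,-0.9],[0.0015,0.004,0.07,0,0,0,-0.9],[0.0015,0.004,0.07,0,0,0,-0.9],[0.0015,0.004,0.07,0,0,0,-0.9]]

```text
time_s: 53.4
ee_pos: [0.5398, -0.0693, 0.1435]
eef_rot: [-3.142, 0.001, -3.03]
force: [-0.6, -0.3, -2.6]
grip_width: 0.0198
grip_force: 60.0
```

play_rows:
  motion:
    - [[0,0,0.006,0,0,0,-0.9],[0,0,0.012,0,0,0,-0.9],[0,0,0.012,0,0,0,-0.9]]

```text
time_s: 53.7
ee_pos: [0.5401, -0.0693, 0.1412]
eef_rot: [-3.141, 0.002, -3.03]
force: [-1.6, 0.8, 4.2]
grip_width: 0.0195
grip_force: 60.0
```

play_rows:
  motion:
    - [[0,0,0.004,0,0,0,-0.9],[0,0,0.008,0,0,0,-0.9],[0,0,0.008,0,0,0,-0.9]]

```text
time_s: 54.0
ee_pos: [0.5404, -0.0693, 0.1395]
eef_rot: [-3.141, 0.003, -3.03]
force: [-0.7, 1.9, 5.5]
grip_width: 0.0197
grip_force: 60.0
```

play_rows:
  motion:
    - [[0,0,0.004,0,0,0,-0.9],[0,0,0.008,0,0,0,-0.9],[0,0,0.008,0,0,0,-0.9]]

```text
time_s: 54.3
ee_pos: [0.5402, -0.0692, 0.1367]
eef_rot: [-3.141, 0.002, -3.03]
force: [2.3, 0.2, 0.8]
grip_width: 0.0194
grip_force: 60.0
```

play_rows:
  motion:
    - [[0,0,0.006,0,0,0,-0.9],[0,0,0.012,0,0,0,-0.9],[0,0,0.018,0,0,0,-0.9],[0,0,0.018,0,0,0,-0.9]]

```text
time_s: 54.7
ee_pos: [0.5392, -0.0692, 0.1308]
eef_rot: [3.141, -0.001, -3.03]
force: [2.4, -0.4, -8.7]
grip_width: 0.0193
grip_force: 60.0
```

play_rows:
  motion:
    - [[0,0,0.004,0,0,0,-0.9],[0,0,0.008,0,0,0,-0.9],[0,0,0.008,0,0,0,-0.9]]

```text
time_s: 55.0
ee_pos: [0.5397, -0.0693, 0.1301]
eef_rot: [-3.142, 0.001, -3.03]
force: [-1.1, 0.1, -1.9]
grip_width: 0.0193
grip_force: 60.0
```

play_rows:
  motion:
    - [[0,0,0.004,0,0,0,-0.9],[0,0,0.007,0,0,0,-0.9],[0,0,0.007,0,0,0,-0.9]]

```text
time_s: 55.3
ee_pos: [0.5398, -0.0693, 0.13]
eef_rot: [-3.141, 0.001, -3.03]
force: [-9.2, 2.1, 17.7]
grip_width: 0.0196
grip_force: 60.0
```

```bash
python3 - <<'E'
from meas import *
print(get_obs()["ee_pos"],get_obs()["force"])
c=snap("scene"); P=cloud(c)
m=(P[...,2]>.1)&(P[...,2]<.116)&(abs(P[...,0]-.54)<.13)&(P[...,1]<.01)&(P[...,1]>-.15)
for a,cen,p in blobs(P,m,250):
    n=np.linalg.lstsq(np.c_[p[:,:2]-p[:,:2].mean(0),np.ones(len(p))],p[:,2],rcond=None)[0]; print("plate",a,rect(p),n)
E
```

```text
[ 0.5398 -0.0693  0.13  ] [-9.1573  2.0936 17.6607]
plate 2223 ((540.5657958984375, -62.284515380859375), (207.82798767089844, 147.55357360839844), 4.940199851989746) [-0.0035  0.0056  0.108 ]
```

play_rows:
  motion:
    - [[0,0,-0.007,0,0,0,-0.9],[0,0,-0.007,0,0,0,-0.2],[0,0,-0.007,0,0,0,-0.2],[0,0,-0.007,0,0,0,-0.2],[0,0,-0.06,0,0,0,-0.2],[0,0,-0.2,0,0,0,-0.2],[0,0,-0.36,0,0,0,-0.2],[0,0,-0.48,0,0,0,-0.2],[0,0,-0.48,0,0,0,-0.9],[0,0,-0.48,0,0,0,-0.9]]

```text
time_s: 56.35
ee_pos: [0.5397, -0.0692, 0.2489]
eef_rot: [-3.141, 0.002, -3.03]
force: [0.2, 0.6, -1.2]
grip_width: 0.025
grip_force: 0.0
```

```bash
python3 - <<'E'
from meas import *
print(get_obs()["ee_pos"],get_obs()["force"])
c=snap("wrist"); P=cloud(c)
m=(P[...,2]>.102)&(P[...,2]<.115)
for a,cen,p in blobs(P,m,1000):
    n=np.linalg.lstsq(np.c_[p[:,:2]-p[:,:2].mean(0),np.ones(len(p))],p[:,2],rcond=None)[0]; print("plate",a,rect(p),n)
for k in("top","scene"):
    c=snap(k); P=cloud(c); hsv=cv2.cvtColor(c["frame"],cv2.COLOR_RGB2HSV)
    m=((hsv[...,0]<=4)|(hsv[...,0]>176))&(hsv[...,1]>150)&(P[...,1]>-.1)&(P[...,1]<.12)&(P[...,0]>.6)
    for a,cen,p in blobs(P,m,20): print(k,a,cen,p.min(0),p.max(0),p.mean(0))
C=np.array([.5326,.0006]);a=np.radians(6.2)
for x,y in((138,45),(138,-20)): print(x,y,C+np.array([[np.cos(a),-np.sin(a)],[np.sin(a),np.cos(a)]])@(np.array([x,y])/1e3))
E
```

```text
[ 0.5397 -0.0692  0.2489] [ 0.2338  0.6476 -1.2454]
plate 29615 ((539.5819091796875, -69.1805648803711), (205.04739379882812, 131.17681884765625), 6.331196308135986) [ 0.0003 -0.0007  0.1087]
top 45 [281.0222 196.4   ] [0.6554 0.0222 0.1207] [0.6767 0.0389 0.1329] [0.6658 0.0302 0.1272]
scene 55 [386.8364 233.5818] [0.6606 0.0143 0.1124] [0.68   0.031  0.1306] [0.6706 0.0223 0.1236]
138 45 [0.6649 0.0602]
138 -20 [ 0.672  -0.0044]
```

```bash
python3 pl.py .6641,.067,.25,186.2 .6641,.067,.109,186.2 .672,-.0044,.109,186.2
```

```text
56.5 [ 0.53928954 -0.06918419  0.24721894] 0.012765166934217784
(0.6641, 0.067, 0.25, 186.2) -> [-0.5567, 0.4859, -0.0115] [0.0001, -0.0002, 0.0005]
(0.6641, 0.067, 0.109, 186.2) -> [-0.5573, 0.4856, 0.5525] [0.0001, -0.0002, 0.0005]
(0.672, -0.0044, 0.109, 186.2) -> [-0.557, 0.1982, 0.5523] [0.0001, -0.0002, 0.0005]
```

play_rows:
  motion:
    - [[-0.08,0.12,-0.01,0,0,0,-1],[-0.2,0.26,-0.01,0,0,0,-1],[-0.32,0.4,-0.01,0,0,0,-1],[-0.44,0.486,-0.01,0,0,0,-1],[-0.557,0.486,-0.01,0,0,0,-1],[-0.557,0.486,-0.01,0,0,0,-1],[-0.557,0.486,-0.01,0,0,0,-1],[-0.557,0.486,-0.01,0,0,0,-1]]
  grip_force: 20

```text
time_s: 57.3
ee_pos: [0.664, 0.0666, 0.2505]
eef_rot: [3.142, -0.0, -3.031]
force: [0.3, 0.7, 0.0]
grip_width: -0.0
grip_force: 0.0
```

```bash
python3 pl.py .6641,.067,.109,186.2 .672,-.0044,.109,186.2;  python3 -c "
from h import *
c=snap('wrist'); P=cloud(c); h=cv2.cvtColor(c['frame'],cv2.COLOR_RGB2HSV)
m=((h[...,0]<=4)|(h[...,0]>176))&(h[...,1]>150)&(P[...,2]>.09)
print(m.sum(),P[m].min(0),P[m].max(0),np.argwhere(m).mean(0))"
```

```text
57.3 [0.66397009 0.06659815 0.25050384] -8.939028365744341e-06
(0.6641, 0.067, 0.109, 186.2) -> [-0.0008, 0.0015, 0.566] [0.0, -0.0, 0.0004]
(0.672, -0.0044, 0.109, 186.2) -> [-0.0006, -0.2858, 0.566] [0.0, -0.0, 0.0004]
875 [ 0.63634935 -0.17391603  0.11919251] [0.75719388 0.11104098 0.36906738] [255.53714286 209.78857143]
```

play_rows:
  motion:
    - [[0,0,0.1,0,0,0,-1],[0,0,0.26,0,0,0,-1],[0,0,0.42,0,0,0,-1],[0,0,0.53,0,0,0,-1],[0,0,0.566,0,0,0,-1],[0,0,0.566,0,0,0,-1],[0,0,0.566,0,0,0,-1]]

```text
time_s: 58.05
ee_pos: [0.6653, 0.0669, 0.1114]
eef_rot: [-3.141, 0.003, -3.03]
force: [-0.1, 0.6, 0.2]
grip_width: 0.0003
grip_force: 0.0
```

play_rows:
  motion:
    - [[0,-0.03,0,0,0,0,-1],[0,-0.06,0,0,0,0,-1],[0,-0.09,0,0,0,0,-1],[0,-0.12,0,0,0,0,-1],[0,-0.15,0,0,0,0,-1],[0,-0.18,0,0,0,0,-1],[0,-0.21,0,0,0,0,-1],[0,-0.24,0,0,0,0,-1],[0,-0.26,0,0,0,0,-1],[0,-0.26,0,0,0,0,-1]]

```text
time_s: 59.05
ee_pos: [0.6719, 0.0016, 0.1092]
eef_rot: [-3.141, 0.001, -3.031]
force: [-0.4, 0.5, -0.4]
grip_width: 0.0003
grip_force: 0.0
```

play_rows:
  motion:
    - [[0,-0.01,0,0,0,0,-1],[0,-0.02,0,0,0,0,-1],[0,-0.03,0,0,0,0,-1],[0,-0.03,0,0,0,0,-1]]

```text
time_s: 59.45
ee_pos: [0.6727, -0.0053, 0.1093]
eef_rot: [-3.142, 0.001, -3.03]
force: [-0.2, -0.7, -0.6]
grip_width: 0.0007
grip_force: 0.0
```

play_rows:
  motion:
    - [[0,-0.01,0,0,0,0,-1],[0,-0.02,0,0,0,0,-1],[0,-0.02,0,0,0,0,-1]]

```text
time_s: 59.75
ee_pos: [0.6733, -0.0099, 0.1093]
eef_rot: [3.141, 0.001, -3.03]
force: [-0.2, 2.7, -0.6]
grip_width: 0.0005
grip_force: 1.1
```

```bash
cat > ball.py <<'E'
from meas import *
print(get_obs()["ee_pos"],get_obs()["force"])
C=np.array([.5326,.0006]);a=np.radians(6.2);Rm=np.array([[np.cos(a),-np.sin(a)],[np.sin(a),np.cos(a)]])
for k in("top","scene"):
    c=snap(k); P=cloud(c); hsv=cv2.cvtColor(c["frame"],cv2.COLOR_RGB2HSV)
    m=((hsv[...,0]<=4)|(hsv[...,0]>176))&(hsv[...,1]>150)&(P[...,1]>-.12)&(P[...,1]<.12)&(P[...,0]>.6)
    for n,cen,p in blobs(P,m,12):
        s=(p[:,:2]-C)@Rm*1e3; print(k,n,cen,"station xy",s.min(0),s.max(0),"z",p[:,2].min(),p[:,2].max())
E
python3 ball.py
```

```text
[ 0.6733 -0.0099  0.1093] [-0.2108  2.7069 -0.5865]
scene 55 [374.4364 252.4545] station xy [132.22   -64.2348] [149.8343 -50.8407] z 0.09697857094475226 0.11695434757072876
```

play_rows:
  motion:
    - [[0,-0.005,0,0,0,0,-1],[0,-0.01,0,0,0,0,-1],[0,-0.01,0,0,0,0,-1]]

```text
time_s: 60.15
ee_pos: [0.6733, -0.0105, 0.1093]
eef_rot: [3.139, 0.0, -3.029]
force: [-1.7, 13.6, 1.3]
grip_width: 0.0001
grip_force: 7.0
```

Hard stop reached (13.6 N, no more travel). Backing off and rising clear.

play_rows:
  motion:
    - [[0,0.02,0,0,0,0,-1],[0,0.06,0,0,0,0,-1],[0,0.1,0,0,0,0,-1],[0,0.1,-0.15,0,0,0,-1],[0,0.1,-0.35,0,0,0,-1],[0,0.1,-0.55,0,0,0,-1],[0,0.1,-0.75,0,0,0,-1],[0.15,0.25,-0.75,0,0,0,-1],[0.3,0.4,-0.75,0,0,0,-1],[0.45,0.55,-0.75,0,0,0,-1]]

```text
time_s: 61.15
ee_pos: [0.5518, 0.1071, 0.2967]
eef_rot: [-3.141, 0.001, -3.031]
force: [0.1, 1.1, 0.2]
grip_width: 0.0004
grip_force: 0.0
```

play_rows:
  motion:
    - [[0.1,0.15,0,0,0,0,-1],[0.2,0.3,0,0,0,0,-1],[0.3,0.45,0,0,0,0,-1],[0.4,0.6,0,0,0,0,-1],[0.4,0.6,0,0,0,0,-1],[0.4,0.6,0,0,0,0,-1]]

```text
time_s: 61.75
ee_pos: [0.4369, 0.2446, 0.297]
eef_rot: [-3.141, 0.001, -3.028]
force: [-0.3, 0.6, -0.2]
grip_width: 0.0007
grip_force: 0.0
```

```bash
python3 ball.py; python3 - <<'E'
from meas import *
t=dict(np.load("last_top.npz")); s=dict(np.load("last_scene.npz"))
for n,c in(("top",t),("scene",s)):
    P=cloud(c)
    m=(P[...,2]>.103)&(P[...,2]<.114)&(abs(P[...,0]-.54)<.13)&(P[...,1]<.01)&(P[...,1]>-.15)
    for a,cen,p in blobs(P,m,250):
        q=np.linalg.lstsq(np.c_[p[:,:2]-p[:,:2].mean(0),np.ones(len(p))],p[:,2],rcond=None)[0]; print(n,"plate",a,rect(p),q)
a=cv2.resize(t["frame"][140:360,210:510],(400,293)); b=cv2.resize(s["frame"][160:380,120:460],(400,293))
cv2.imwrite("pics/f.png",cv2.cvtColor(np.hstack([a,b]),cv2.COLOR_RGB2BGR))
E
```

```text
[0.4369 0.2446 0.297 ] [-0.3164  0.5694 -0.2205]
top 62 [305.9194 195.8065] station xy [122.735  -62.4798] [146.2363 -39.9833] z 0.10398509929491628 0.11929169515072835
scene 63 [374.1905 251.9524] station xy [129.9941 -65.4122] [149.4402 -46.7817] z 0.10125822269979579 0.11858003603977463
top plate 3230 ((538.90478515625, -69.1858901977539), (207.125, 130.33135986328125), 6.222304344177246) [-0.0005 -0.0002  0.1084]
scene plate 2326 ((541.0106201171875, -69.38038635253906), (207.86434936523438, 129.24937438964844), 6.649736404418945) [-0.0025  0.0028  0.1085]
```

View pics/f.png

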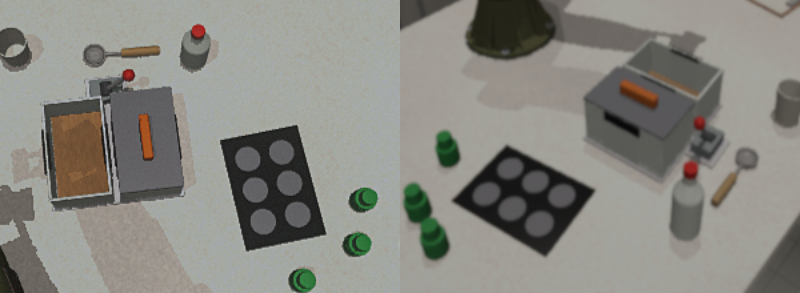

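The final views show the lid level on the right tub (145,140) and the ball tipped to that side (128,75). The mat is empty, and the cup, spoon, wash bottle and greens are in place.

```bash
python3 -c "
from station import workorder
print(workorder.hand_in())"
```

```text
the job is handed in; nothing more can be done
None
```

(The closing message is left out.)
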